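Pack the hearth of a small kiln

ROBOT

A 6-joint arm with a two-finger parallel gripper is mounted at the origin on the work surface. World frame = base frame: x ahead of the robot, y to its left, z up, the work surface at z = 0. Lengths are in mm, angles in rad, forces in N, time in s.
With the tool pointing down it reaches from about 275 to 850 mm from the base axis. Payload 5.2 kg.
Tool frame: the origin (TCP) lies midway between the tips of the shut fingers; the grasp point (between the pads) lies arm.tcp_to_grasp behind it (arm.tcp_to_grasp is the distance from the TCP to the grasp point, in mm); z points along the fingers, x is the direction in which the jaws open and shut, and the axes are right-handed (so a half turn about z gives the same grasp; the last joint's range is limited). The gripper opens to 85 mm and grips with 20 to 120 N. Pads are 22 mm wide; open, the fingers measure 114 mm over their backs; the gripper's body (76 mm by 85 mm) begins 54 mm behind the grasp point. The pads swing forward as they close: fully open they stand 13 mm farther back than shut.
Start: joints at [1.026, 0.259, 1.535, -0, 1.348, -0.203], TCP at [184.329, 518.197, 231.31] pointing down, gripper open.
Joint ranges: [-3.14, 3.14], [-0.91, 2.08], [0.19, 2.58], [-1.22, 4.36], [0.22, 2.71], [-3.12, 3.12]. Speed limits (rad/s): [2.57, 2.57, 3.14, 3.14, 3.14, 3.14].

INTERFACE

Orientations are given as a 3x3 rotation matrix whose columns are the frame's x, y, z axes.
In Python, from workcell import arm gives the robot as it stands.
- The arm moves only by the tool drive_tool, never from a script. Its argument "deltas" is a list of rows, each a list of 3 entries, a list of its own where there are three numbers: the shift along the tool's x, y, z in cm, then the turn, a rotation vector about the tool's x, y, z in degrees, then the gripper's target within -1 to 1 (shut at 1, half-way at 0, fully open at -1). In form: [[[dx, dy, dz], [rx, ry, rz], grip], ...]. A call has 1 to 12 rows; each row shifts and turns the commanded pose from where the row before left it, along the tool's axes as they then stand; what a row does not reach is not made up. A row lasts 1/12 s, in which the tool goes at most 41.7 mm and 7.16 degrees, less where a joint would pass 70% of its speed; a pose out of reach is approached as far as the arm can. A call is refused whole if a number of a shift passes 4.17 or a number of a turn 7.16, either way. A call with a gripper value outside its range is refused whole. The fingers move at their own pace and stop on an object; "squeeze" is the grip in N (left out, the last holds). Time passes only in rows, so rows that do not move let the fingers close. It gives the time, the measured TCP pose, the force and the opening at its end, in the units of the state.
- arm.state(): the state, without advancing time (a new reading comes with each control period).
- arm.get_image(name): name is "scene" or "top" or "wrist"; returns a dict with "image" (400x640x3 uint8, red, green, blue), "mtx" (3x3 intrinsics, pixels), "xyz" and "orientation" of the camera in the world. Camera axes: x right, y down, z forward; pixel columns grow to the right and rows downward; lengths in mm; the calibration is good to about 2 mm. A picture is of the moment at which its call begins. There is no depth.
- arm.job_done(): hands the job in, once; it reports no verdict.
The state is a dict: "clock": time; "qpos": joint angles; "joint_vel": joint speeds; "effort": joint torques, N m; "position": TCP position; "eef_rot": TCP orientation; "force": force on the tool from outside, world axes, zero at the start; "moment": the same for the moment, N m; "finger_gap": finger opening in mm.
Only numpy, scipy, OpenCV 4.12 (cv2) and the standard library are available. Lean on these libraries where they do the work, as an engineer would, in place of code of your own. Each camera call takes 0.05 s, during which the arm holds its last target.

TASK

Pack the open kiln hearth: stand the two tall square props on the two bare patches of its shelf, set the low green dish on the shelf midway between them, lay the long narrow batt flat and centred across both props so that it bridges the dish, and stand the tall blue tumbler on the middle of the batt. Lower the two pots gently, never drop them or press them down hard. Leave the short round grey prop on the ware board and the brown bottle already on the shelf where they stand.

Things in the scene. Friction and masses are not known exactly. Their poses are not given: they have to be found in the camera images.
- hearth: Fixed open hearth of a bench-top kiln: a 370 x 370 mm steel tray with firebrick and, on top, a 330 x 330 mm kiln shelf washed white. Origin at the centre of its underside on the bench, z up; the shelf's flat top is 60 mm above the origin. It stands to the left or right of the robot, the ware board on the other side.
- patch_a: One of two bare tan squares, 46 x 46 mm, in the white wash of the kiln shelf (flat, no step); a prop belongs on each, either prop on either patch. Origin at its centre on the shelf's top (60 mm above the bench). Its y axis lies along the line joining the two patches: patch_b's centre is always 160 mm from it in its -y direction, so the point midway between is 80 mm along -y.
- patch_b: The other bare tan square, the same size and turned the same way; origin at its centre on the shelf's top.
- prop_a: Loose tall square kiln prop, cream, 38 x 38 mm and 76 mm tall, about 0.2 kg, standing on the ware board (18 mm thick, turned at most 0.15 rad from the x axis). Beyond the batt the upright pieces stand there in two rows, three nearer and two farther, any piece in any place, centres 90 mm or more apart. Origin at the centre of its underside, x and y across its flats, z up.
- prop_b: The second tall square kiln prop, identical to prop_a.
- dish: Loose low green dish, open at the top, round and nearly straight-sided: 62 mm across at the rim, 54 mm at the foot, 42 mm tall, wall 5 mm, about 0.12 kg; fragile. Origin at the centre of its underside, z up. It stands on the ware board.
- batt: Loose narrow kiln batt, a tan slab 60 mm wide (its x), 230 mm long (its y) and 14 mm thick, about 0.4 kg. Origin at the centre of its underside, z up. It lies flat on the ware board, nearest the robot.
- tumbler: Loose tall blue tumbler without handle, open at the top, nearly straight-sided: 62 mm across at the rim, 60 mm from 12 mm above its 52 mm foot, 95 mm tall, wall 4.5 mm, about 0.22 kg; fragile. Origin at the centre of its underside, z up. It stands on the ware board (too tall to go under the batt).
- stub: Bystander: short round grey prop, 42 mm across and 38 mm tall, standing loose on the ware board among the pieces. Too short for the job; origin at the centre of its underside.
- bottle: Bystander: brown glazed bottle, 62 mm across and 108 mm tall, loose, already packed on the shelf towards its far edge, its centre at least 90 mm from both patch centres; origin at the centre of its underside.
Not all that is in view belongs to the job. Leave any turquoise or yellow look-alike of the prop_b alone.

How it is judged:
By the outcome, as a careful person would: the job done as asked, in the order asked, and still so for the second after the job is handed in, with the robot touching nothing.
It also fails if it takes over 144 s, if anything falls off the work surface, if the arm or the gripper's body presses on something with over 40 N, if the wrist force passes 120 N, or if a joint passes its speed limit or range.

## Working session

There is one attempt and no reset: what is moved stays moved. The work goes in short steps, Python scripts to look and compute and a tool call to move; the robot and the scene stay as the last step left them, time stands still between calls to the robot, and variables do not carry over. Pictures are saved under pics/ and viewed, and the job is handed in when it is done.

Besides the shell and the picture viewer there is one more tool, called after "Call:" as name(argument=value, ...), one argument or row to a line, values as JSON. drive_tool: Moves the arm, as the interface text tells. Its arguments: {"type":"object","properties":{"deltas":{"type":"array"},"squeeze":{"type":"number"}},"required":["deltas"]}

```bash
ls -la; mkdir -p pics; python3 - <<'E'
from workcell import arm
import cv2
print(arm.state(), arm.tcp_to_grasp)
for n in ["scene","top","wrist"]:
    d=arm.get_image(n); cv2.imwrite(f"pics/{n}0.png",d["image"][:,:,::-1])
    print(n,d["mtx"],d["xyz"],d["orientation"])
E
```

```text
total 12
drwxr-xr-x  3 agent agent 4096 Dec  6 22:15 .
drwxr-xr-x 23 root  root  4096 Dec  6 22:14 ..
drwxr-xr-x  2 agent agent 4096 Dec  6 22:15 pics
{'clock': 0.0, 'qpos': array([ 1.02618014e+00,  2.59314290e-01,  1.53613865e+00, -9.76957133e-06,
        1.34800801e+00, -2.02812225e-01]), 'joint_vel': array([ 0.00127833, -0.00072829, -0.00042544,  0.00082453,  0.00047271,
       -0.00102823]), 'effort': array([-2.05454569e-03, -4.46025610e+01, -2.90576881e+01, -2.66327033e-04,
        1.18596447e-02, -1.25817940e-05]), 'position': array([184.04512456, 517.70025469, 230.46786188]), 'eef_rot': array([[ 3.35184320e-01,  9.42152085e-01, -9.59791846e-04],
       [ 9.42150793e-01, -3.35185493e-01, -1.60293287e-03],
       [-1.83191484e-03, -3.66990687e-04, -9.99998255e-01]]), 'force': array([-0.04132847,  0.46752598,  0.04954737]), 'moment': array([ 0.03669378, -0.0115045 ,  0.04031987]), 'finger_gap': 85.52507160381961} 18.700000000000003
scene [[416.56719863   0.         321.5483071 ]
 [  0.         416.56719863 196.06288367]
 [  0.           0.           1.        ]] [922.93150427 238.84260958 937.90133807] [[-0.54235582  0.70058537 -0.46371359]
 [ 0.84000405  0.46243136 -0.28381408]
 [ 0.01559972 -0.54344951 -0.83929689]]
top [[489.75855968   0.         313.20901894]
 [  0.         489.75855968 204.83137754]
 [  0.           0.           1.        ]] [ 242.30033772  -54.35085479 1188.83760436] [[ 0.0062636  -0.98013407  0.19823718]
 [-0.99997871 -0.00577675  0.00303412]
 [-0.00182868 -0.19825196 -0.98014938]]
wrist [[292.92423437   0.         318.15146043]
 [  0.         292.92423437 197.51779434]
 [  0.           0.           1.        ]] [122.6473582  539.21290214 373.5755428 ] [[ 3.35131892e-01  9.09557584e-01  2.45747057e-01]
 [ 9.42171076e-01 -3.23385132e-01 -8.79529385e-02]
 [-5.27317697e-04  2.61011604e-01 -9.65335519e-01]]
```

View pics/scene0.png

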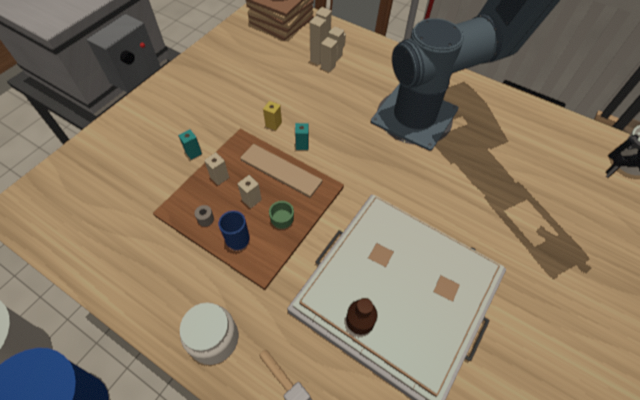

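View pics/top0.png

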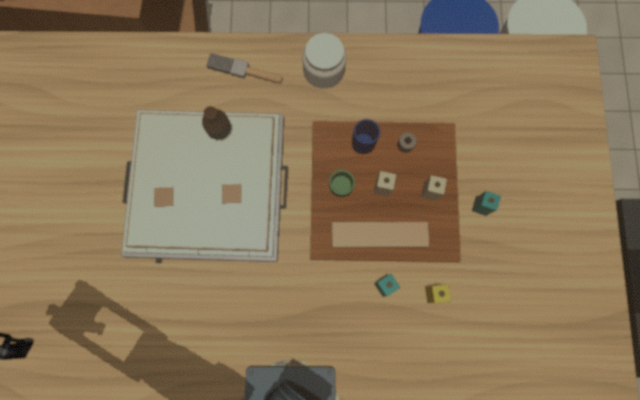

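View pics/wrist0.png

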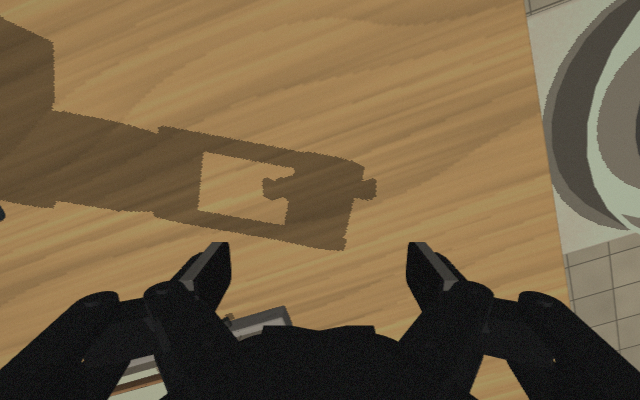

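```bash
cat > h.py <<'E'
import numpy as np, cv2
from workcell import arm
def snap(n,f):
    d=arm.get_image(n); cv2.imwrite(f"pics/{f}.png",d["image"][:,:,::-1]); np.savez(f"pics/{f}.npz",**d); return d
def load(f): return np.load(f"pics/{f}.npz")
def ray(d,uv):
    v=np.linalg.inv(d["mtx"])@np.array([uv[0],uv[1],1.]); v=d["orientation"]@v
    return np.array(d["xyz"]),v/np.linalg.norm(v)
def atz(d,uv,z):
    c,v=ray(d,uv); return c+v*(z-c[2])/v[2]
def tri(obs):
    A=np.zeros((3,3));b=np.zeros(3)
    for d,uv in obs:
        c,v=ray(d,uv);P=np.eye(3)-np.outer(v,v);A+=P;b+=P@c
    x=np.linalg.solve(A,b)
    r=[float(np.linalg.norm((np.eye(3)-np.outer(ray(d,uv)[1],ray(d,uv)[1]))@(x-ray(d,uv)[0]))) for d,uv in obs]
    return x,r
def proj(d,p):
    q=np.array(d["orientation"]).T@(np.array(p)-d["xyz"]); q=d["mtx"]@q; return q[:2]/q[2]
def crop(f,x0,y0,w,h,out,s=None):
    im=cv2.imread(f"pics/{f}.png")[y0:y0+h,x0:x0+w]; s=s or min(800/w,600/h)
    cv2.imwrite(f"pics/{out}.png",cv2.resize(im,None,fx=s,fy=s,interpolation=cv2.INTER_CUBIC)); print(out,"scale",s)
E
python3 - <<'E'
from h import *
for n in ["scene","top"]: snap(n,n+"1")
crop("top1",300,110,200,150,"tc1"); crop("top1",115,100,180,135,"tc2"); crop("scene1",145,95,200,150,"sc1"); crop("scene1",290,190,220,165,"sc2")
E
```

```text
tc1 scale 4.0
tc2 scale 4.444444444444445
sc1 scale 4.0
sc2 scale 3.6363636363636362
```

View pics/tc1.png

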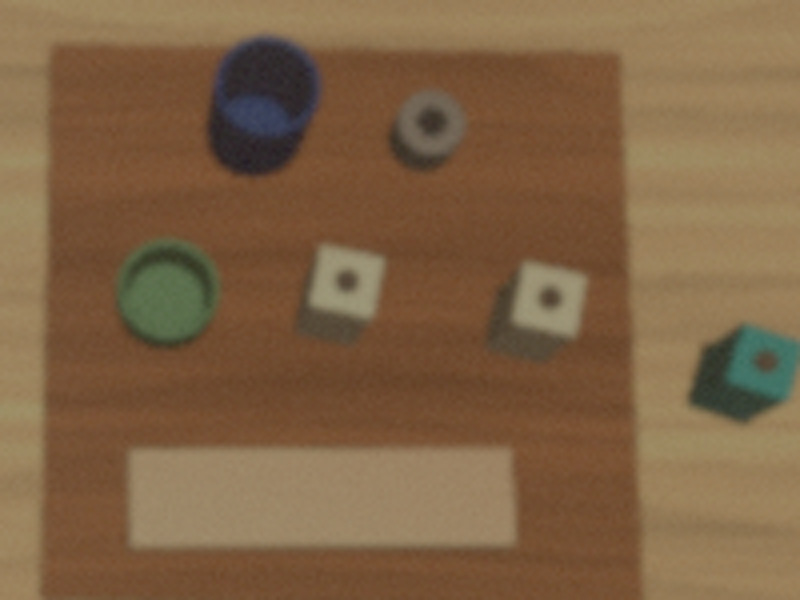

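View pics/sc1.png

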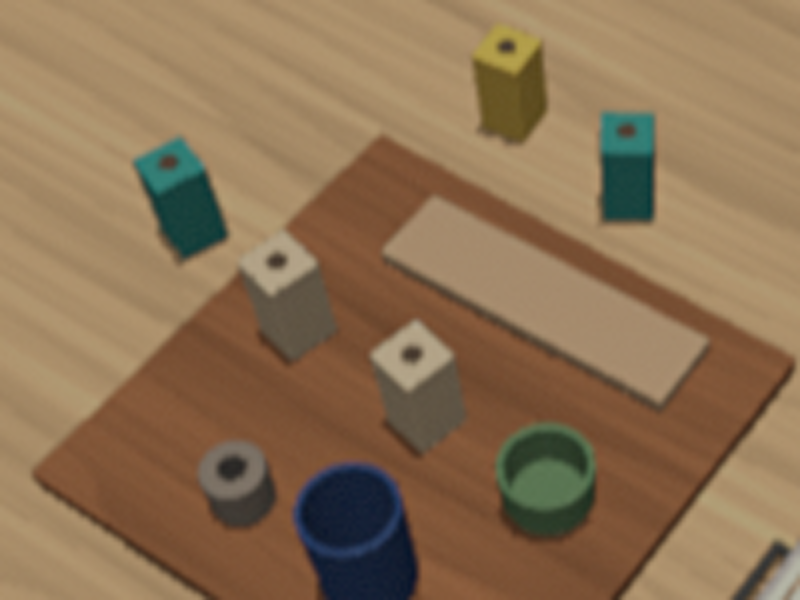

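View pics/tc2.png

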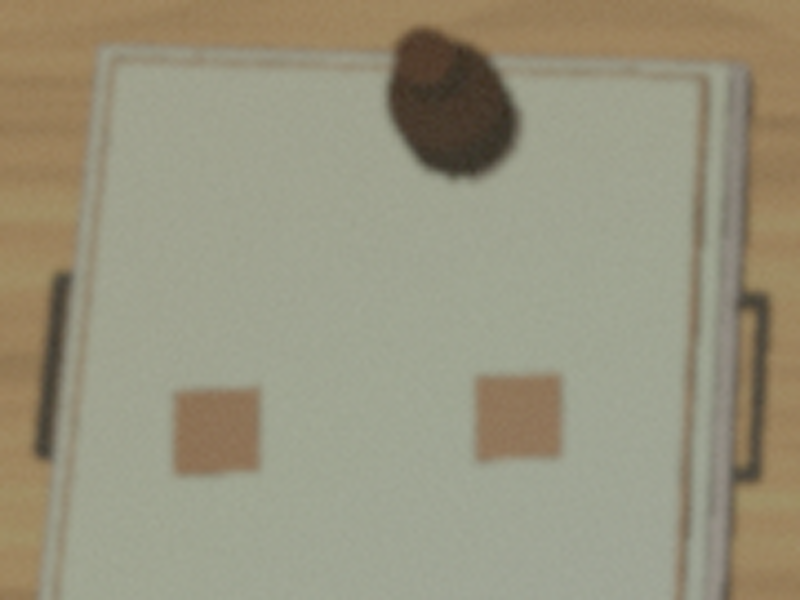

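View pics/sc2.png

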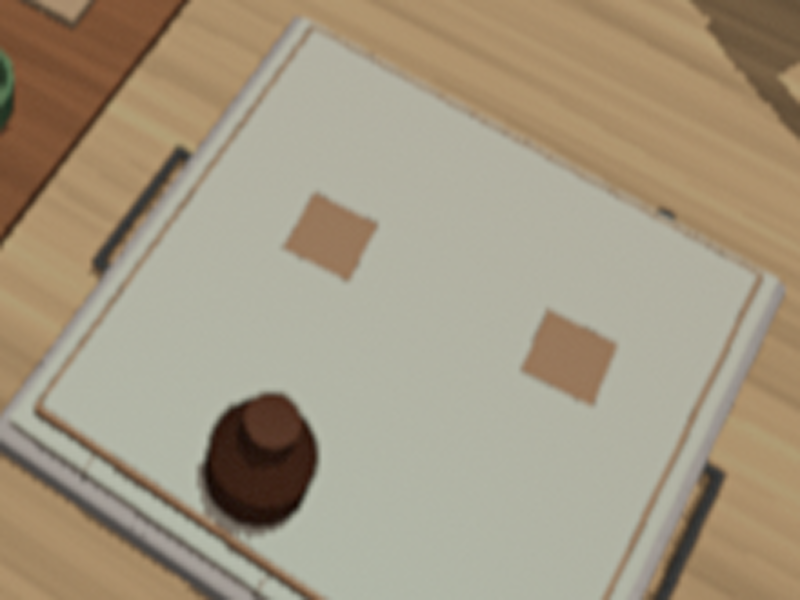

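```bash
cat >> h.py <<'E'
def un(p,x0,y0,s): return ((p[0]+.5)/s-.5+x0,(p[1]+.5)/s-.5+y0)
E
python3 - <<'E'
from h import *
t=load("top1");s=load("scene1")
T1=lambda p:un(p,300,110,4);S1=lambda p:un(p,145,95,4)
T2=lambda p:un(p,115,100,4.4444);S2=lambda p:un(p,290,190,3.63636)
for n,a,b in [("P1 top",(347,281),(412,354)),("P2 top",(550,298),(277,261)),("dish rim c",(168,292),(547,470)),("tumb rim c",(268,89),(350,510)),("stub",(432,122),(232,467)),
 ("batt FL",(129,449),(661,407)),("batt FR",(514,447),(384,254)),("batt NL",(129,548),(708,343)),("batt NR",(517,548),(433,197))]:
    print(n,*tri([(t,T1(a)),(s,S1(b))]))
for n,a,b in [("L patch",(217,430),(569,357)),("R patch",(519,417),(330,236)),("bottle top",(420,55),(272,422))]:
    print(n,*tri([(t,T2(a)),(s,S2(b))]))
for c in [(174,390),(260,388),(261,472),(176,475),(475,376),(561,374),(562,457),(478,461)]: print(atz(t,T2(c),60)[:2].round(1))
for c in [(320,242),(385,254),(372,321),(308,308)]: print("P1c",atz(t,T1(c),94)[:2].round(1))
for c in [(522,261),(588,272),(576,338),(513,328)]: print("P2c",atz(t,T1(c),94)[:2].round(1))
for c in [(129,449),(514,447),(129,548),(517,548)]: print("batt",atz(t,T1(c),32)[:2].round(1))
E
```

```text
P1 top [ 523.92886002 -219.52031444   92.04874968] [0.08099129777950027, 0.08099129777958766]
P2 top [ 514.49402637 -336.10413376   91.97985922] [0.011421287173708876, 0.011421287173765782]
dish rim c [ 527.12656122 -118.4695436    50.55510081] [0.0161685334557804, 0.016168533455858867]
tumb rim c [ 635.03728915 -174.08035766  106.18521039] [0.024790641686166612, 0.024790641686197518]
stub [ 633.33951599 -279.09172831   54.62671682] [0.15419532779967932, 0.15419532779975395]
batt FL [435.97458868 -95.49418739  24.31978214] [0.5262664944298925, 0.5262664944298897]
batt FR [ 437.69037326 -325.83540512   25.53565153] [1.8016788183728387, 1.8016788183729826]
batt NL [376.48229346 -96.26057342  25.38887369] [0.4481028964304765, 0.44810289643053564]
batt NR [ 377.86664813 -327.17376597   25.31991907] [0.348005606286115, 0.3480056062860446]
L patch [488.9929882  302.71666301  59.9373051 ] [0.20538052224214678, 0.20538052224209288]
R patch [497.35147233 142.6259678   58.67295161] [0.3134739290200166, 0.3134739290200787]
bottle top [658.44727471 180.14278481 165.1935917 ] [0.9714693599193841, 0.9714693599192851]
[510.6 327.3]
[512.  281.5]
[466.3 278.1]
[464.4 323. ]
[519.2 167.1]
[520.6 121.2]
[475.4 119. ]
[472.9 163.5]
P1c [ 546.5 -204.1]
P1c [ 539.6 -241.5]
P1c [ 499.8 -232.9]
P1c [ 507.3 -196.4]
P2c [ 535.9 -320.4]
P2c [ 529.5 -358.1]
P2c [ 490.5 -349.4]
P2c [ 496.2 -313.6]
batt [434.9 -95.7]
batt [ 437.5 -326. ]
batt [375.5 -95.6]
batt [ 376.9 -325.3]
```

Call:
drive_tool(
  deltas=[
    [[0,0,0],[0,0,7.04],-1],
    [[0,0,0],[0,0,7.04],-1],
    [[0,0,0],[0,0,7.04],-1],
    [[0,0,0],[0,0,7.04],-1],
    [[0,0,0],[0,0,7.04],-1],
    [[0,0,0],[0,0,7.04],-1],
    [[0,0,0],[0,0,7.04],-1],
    [[0,0,0],[0,0,7.04],-1],
    [[0,0,0],[0,0,7.04],-1],
    [[0,0,0],[0,0,7.04],-1],
    [[0,0,0],[0,0,0],-1],
  ],
)

```text
clock: 1.17
position: [184.3, 518.1, 231.2]
eef_rot: [[1.0, -0.004, -0.0], [-0.004, -1.0, -0.0], [-0.0, 0.0, -1.0]]
force: [-0.3, -0.2, 0.9]
finger_gap: 85.4
```

Call:
drive_tool(
  deltas=[
    [[2.8,2.8,0],[0,0,0],-1],
    [[2.8,2.8,0],[0,0,0],-1],
    [[2.8,2.8,0],[0,0,0],-1],
    [[2.8,2.8,0],[0,0,0],-1],
    [[2.8,2.8,0],[0,0,0],-1],
    [[2.8,2.8,0],[0,0,0],-1],
    [[2.8,2.8,0],[0,0,0],-1],
    [[2.8,2.8,0],[0,0,0],-1],
    [[2.8,2.8,0],[0,0,0],-1],
    [[2.8,2.8,0],[0,0,0],-1],
    [[2.8,2.8,0],[0,0,0],-1],
    [[0,2.8,0],[0,0,0],-1],
  ],
)

```text
clock: 2.17
position: [497.1, 179.9, 231.1]
eef_rot: [[1.0, 0.003, 0.003], [0.003, -1.0, -0.0], [0.003, 0.0, -1.0]]
force: [0.6, -1.2, -0.1]
finger_gap: 85.3
```

Call:
drive_tool(
  deltas=[
    [[0,1.2,0],[0,0,0],-1],
    [[0,0,0],[0,0,0],-1],
    [[0,0,0],[0,0,0],-1],
  ],
)

```text
clock: 2.42
position: [492.0, 170.3, 231.3]
eef_rot: [[1.0, 0.001, -0.0], [0.001, -1.0, 0.001], [-0.0, -0.001, -1.0]]
force: [-0.8, 0.0, 0.4]
finger_gap: 85.1
```

```bash
python3 - <<'E'
from h import *
snap("wrist","wh1"); s=arm.state(); print(s["clock"],s["position"],s["eef_rot"].round(4),s["qpos"])
E
```

```text
2.4667 [491.90352725 171.03011352 231.4195779 ] [[ 1.0e+00  1.7e-03 -2.0e-04]
 [ 1.7e-03 -1.0e+00  8.0e-04]
 [-2.0e-04 -8.0e-04 -1.0e+00]] [1.19653009e-01 2.05855513e-01 1.60365260e+00 8.42259825e-04
 1.33214243e+00 1.17802653e-01]
```

View pics/wh1.png

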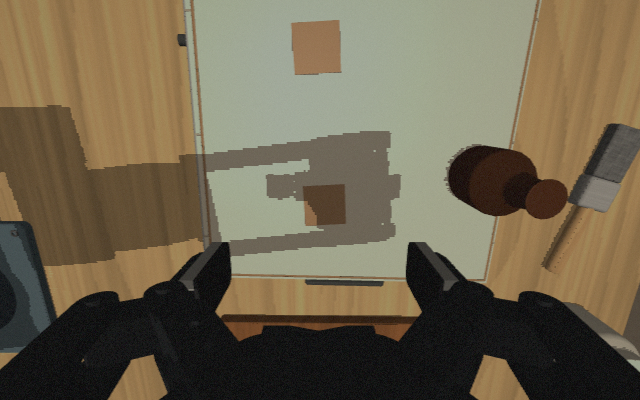

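```bash
python3 - <<'E'
from h import *
crop("wh1",280,10,80,60+10,"c1",8); crop("wh1",290,170,72,64,"c2",8)
E
```

```text
c1 scale 8
c2 scale 8
```

View pics/c1.png

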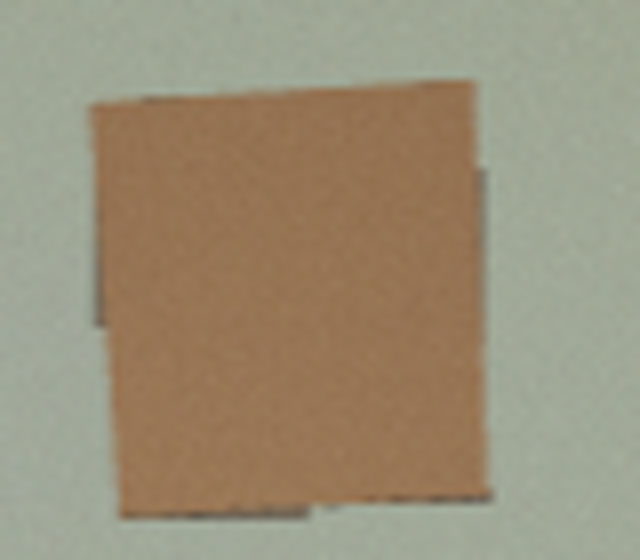

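View pics/c2.png

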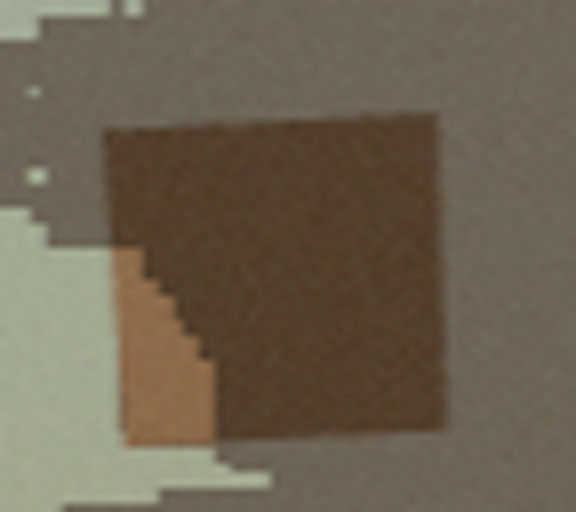

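Call:
drive_tool(
  deltas=[
    [[0,4.0,0],[0,0,0],-1],
    [[0,4.0,0],[0,0,0],-1],
    [[0,4.0,0],[0,0,0],-1],
    [[0,4.0,0],[0,0,0],-1],
    [[0,4.0,0],[0,0,0],-1],
    [[0,4.0,0],[0,0,0],-1],
    [[0,4.0,0],[0,0,0],-1],
    [[0,4.0,0],[0,0,0],-1],
    [[0,4.0,0],[0,0,0],-1],
    [[0,4.0,0],[0,0,0],-1],
    [[0,3.0,0],[0,0,0],-1],
    [[0,0,0],[0,0,0],-1],
  ],
)

```text
clock: 3.47
position: [493.2, -263.9, 231.2]
eef_rot: [[1.0, -0.001, 0.001], [-0.001, -1.0, -0.003], [0.001, 0.003, -1.0]]
force: [1.3, -0.3, -0.8]
finger_gap: 85.5
```

Call:
drive_tool(
  deltas=[
    [[0,0,0],[0,0,0],-1],
    [[0,0,0],[0,0,0],-1],
  ],
)

```text
clock: 3.63
position: [493.0, -257.8, 231.2]
eef_rot: [[1.0, 0.002, -0.0], [0.002, -1.0, 0.001], [-0.0, -0.001, -1.0]]
force: [0.9, 0.4, 0.3]
finger_gap: 85.3
```

```bash
python3 - <<'E'
from h import *
snap("wrist","wb1"); s=arm.state(); print(s["clock"],s["position"],s["eef_rot"].round(4),s["qpos"])
E
```

```text
3.6833 [ 492.97323764 -257.54224368  231.33622686] [[ 1.0e+00  2.9e-03 -0.0e+00]
 [ 2.9e-03 -1.0e+00  9.0e-04]
 [-0.0e+00 -9.0e-04 -1.0e+00]] [-6.82432441e-01  2.69969199e-01  1.51962107e+00  7.12273680e-04
  1.35259692e+00 -6.85499884e-01]
```

View pics/wb1.png

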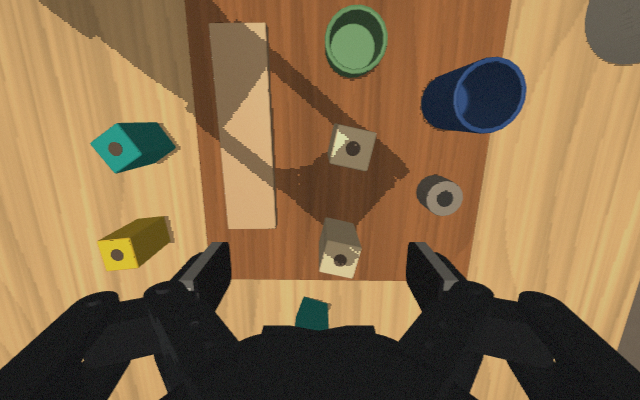

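```bash
python3 - <<'E'
from h import *
crop("wb1",305,110,100,75,"d1",8); crop("wb1",300,205,100,75,"d2",8); crop("wb1",315,0,80,80,"d3",7.5);crop("wb1",410,40,130,98,"d4",6);crop("wb1",190,0,120,240,"d5",2.5)
E
```

```text
d1 scale 8
d2 scale 8
d3 scale 7.5
d4 scale 6
d5 scale 2.5
```

View pics/d1.png

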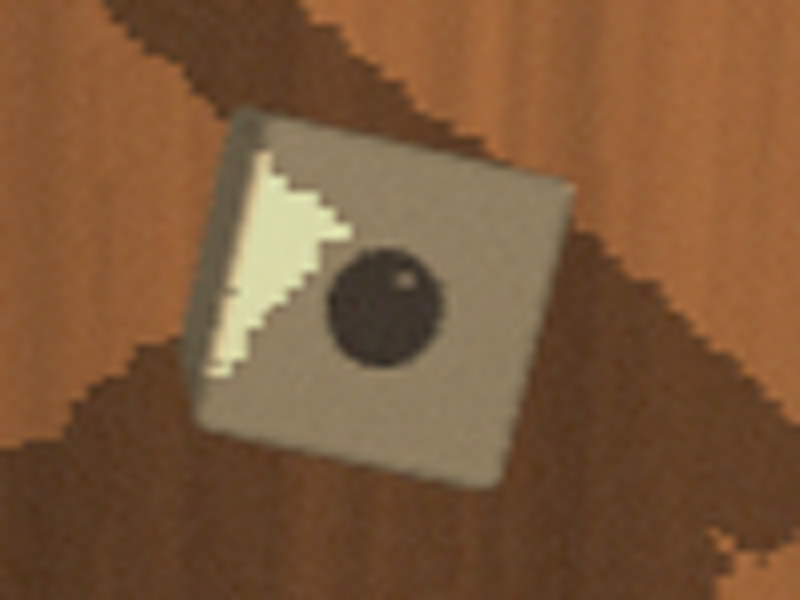

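View pics/d2.png

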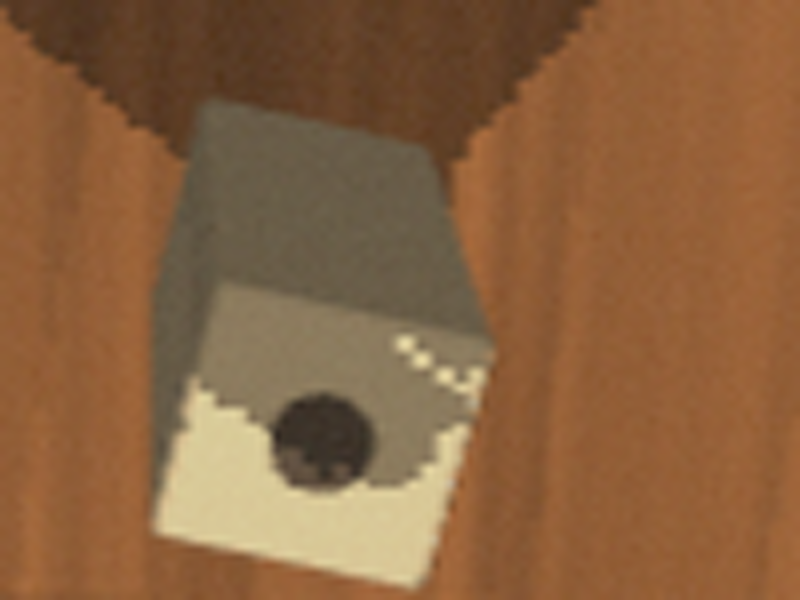

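View pics/d3.png

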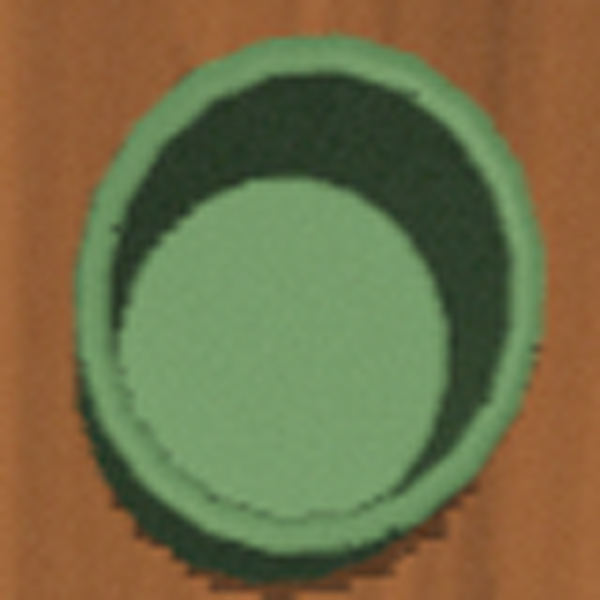

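View pics/d4.png

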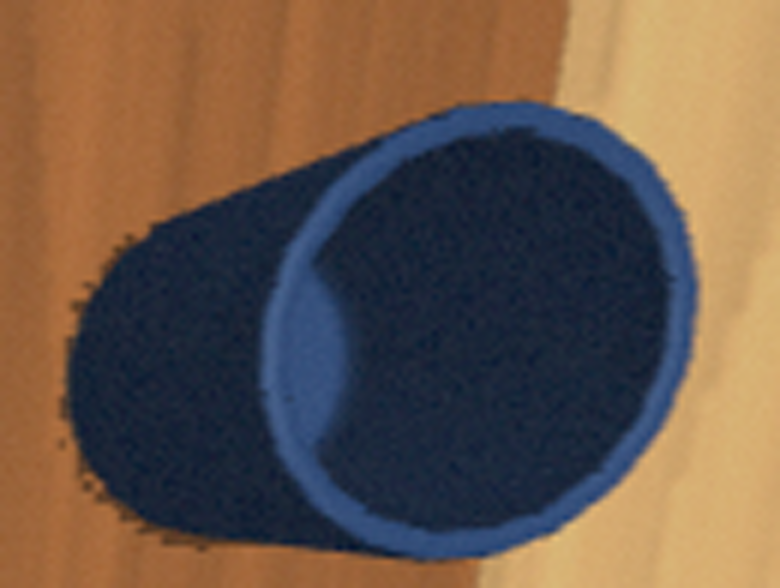

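View pics/d5.png

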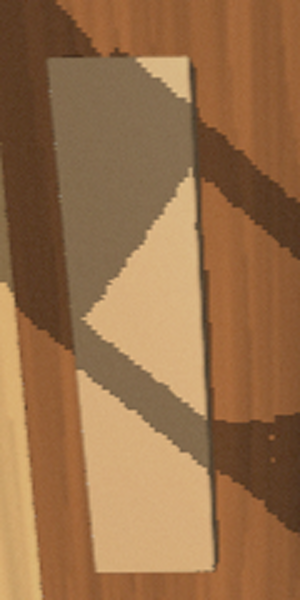

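```bash
python3 - <<'E'
from h import *
w=load("wb1");t=load("top1");h=load("wh1")
T1=lambda p:un(p,300,110,4); T2=lambda p:un(p,115,100,4.4444)
def ang(c):
    c=np.array(c); return [np.degrees(np.arctan2(*(c[1]-c[0])[1::-1])),np.degrees(np.arctan2(*(c[2]-c[3])[1::-1])),np.degrees(np.arctan2(*(c[0]-c[3])[1::-1]))-90,np.degrees(np.arctan2(*(c[1]-c[2])[1::-1]))-90]
for n,c,x0,y0,tc in [("P1",[(262,115),(573,188),(498,488),(200,428)],305,110,(347,281)),("P2",[(220,283),(493,348),(418,588),(155,530)],300,205,(550,298))]:
    P=[atz(w,un(q,x0,y0,8),94)[:2] for q in c]; print(n,np.mean(P,0),np.round(ang(P),1),[round(np.linalg.norm(P[i]-P[i-1]),1) for i in range(4)])
print("hole P1",tri([(w,un((385,308),305,110,8)),(t,T1((347,281)))]),atz(w,un((385,308),305,110,8),94))
print("hole P2",tri([(w,un((323,442),300,205,8)),(t,T1((550,298)))]),atz(w,un((323,442),300,205,8),94))
for n,c,x0,y0,s,z,tc in [("dish",[(77,300),(545,295),(320,36),(300,553)],315,0,7.5,60,(168,292)),("tumb",[(263,340),(696,310),(510,102),(440,560)],410,40,6,113,(268,89))]:
    P=np.array([atz(w,un(q,x0,y0,s),z)[:2] for q in c]); m=(P.min(0)+P.max(0))/2; print(n,m,P.max(0)-P.min(0), tri([(w,proj(w,[*m,z])),(t,T1(tc))]))
B=[(47,57),(189,56),(213,572),(95,572)]
P=[atz(w,un(q,190,0,2.5),32)[:2] for q in B]; print("batt",np.mean(P,0),np.round(ang(P),2),[round(np.linalg.norm(P[i]-P[i-1]),1) for i in range(4)])
bt=[(129,449),(514,447),(129,548),(517,548)]
for q,r in zip([B[1],B[2],B[0],B[3]],bt): print(tri([(w,un(q,190,0,2.5)),(t,T1(r))]))
C=[]
for n,c,x0,y0,tc in [("L",[(92,104),(475,82),(489,496),(120,516)],280,10,(217,430)),("R",[(105,130),(438,115),(447,430),(127,446)],290,170,(519,417))]:
    P=[atz(h,un(q,x0,y0,8),60)[:2] for q in c]; m=np.mean(P,0); C.append(m); print(n,m,np.round(ang(P),2),[round(np.linalg.norm(P[i]-P[i-1]),1) for i in range(4)],tri([(h,proj(h,[*m,60])),(t,T2(tc))]))
print(np.linalg.norm(C[0]-C[1]),np.degrees(np.arctan2(*(C[0]-C[1])[::-1]))-90,np.mean(C,0))
E
```

```text
P1 [ 526.1406991  -219.41631368] [-12.6 -11.3 -10.5 -11.4] [np.float64(37.1), np.float64(37.4), np.float64(36.2), np.float64(36.8)]
P2 [ 516.56479537 -335.37183879] [-14.2 -13.6 -13.2 -13.9] [np.float64(36.3), np.float64(36.7), np.float64(35.9), np.float64(36.2)]
hole P1 (array([ 528.46094685, -221.67390777,   74.78928519]), [0.39846271803552696, 0.398462718035564]) [ 526.35221662 -219.48133639   94.        ]
hole P2 (array([ 516.24740703, -337.56565838,   88.94931987]), [1.1548248829794576, 1.1548248829793772]) [ 516.77237423 -335.78033741   94.        ]
dish [ 530.15050798 -118.60872964] [60.52010459 60.48453866] (array([ 529.10735644, -117.55334962,   51.19067145]), [2.264397405683512, 2.264397405683569])
tumb [ 637.97041765 -173.82617988] [60.26717716 61.04009261] (array([ 629.74264912, -173.41885518,  124.95312983]), [1.939905352343537, 1.9399053523434489])
batt [ 409.66370545 -210.3062269 ] [0.5  0.12 0.56 0.44] [np.float64(228.8), np.float64(59.2), np.float64(229.2), np.float64(58.8)]
(array([436.63574281, -95.00802597,  26.96524901]), [1.2228552515065167, 1.2228552515064783])
(array([ 438.82339751, -327.77548362,   24.19464223]), [0.012899880127121493, 0.012899880127127498])
(array([376.67479007, -95.13536193,  26.30861309]), [0.8430862777228287, 0.8430862777227456])
(array([ 378.15664373, -327.92587327,   22.80845557]), [0.4928926338218064, 0.4928926338217918])
L [490.83396412 302.52690602] [2.97 2.93 3.03 3.27] [np.float64(45.9), np.float64(45.9), np.float64(46.0), np.float64(46.1)] (array([490.56776562, 304.45534629,  53.4111158 ]), [0.556619025159827, 0.5566190251598775])
R [499.8158042  142.21666723] [2.68 3.08 3.15 2.97] [np.float64(46.2), np.float64(45.8), np.float64(45.9), np.float64(45.6)] (array([498.56917963, 142.41394029,  58.6214906 ]), [1.400006938523514, 1.400006938523418])
160.5616582812644 3.206807367064343 [495.32488416 222.37178662]
```

Call:
drive_tool(
  deltas=[
    [[3.2,-3.8,0],[0,0,5.5],-1],
    [[0,0,0],[0,0,5.5],-1],
    [[0,0,3.5],[0,0,0],-1],
    [[0,0,3.5],[0,0,0],-1],
    [[0,0,3.5],[0,0,0],-1],
    [[0,0,0],[0,0,0],-1],
    [[0,0,0],[0,0,0],-1],
  ],
  squeeze=35,
)

```text
clock: 4.27
position: [518.6, -225.3, 125.4]
eef_rot: [[0.982, -0.188, -0.003], [-0.188, -0.982, 0.003], [-0.004, -0.002, -1.0]]
force: [-0.5, 0.2, -0.3]
finger_gap: 85.2
```

```bash
python3 - <<'E'
from h import *
snap("wrist","wp1"); s=arm.state(); print(s["clock"],s["position"],s["eef_rot"].round(4),s["qpos"])
E
```

```text
4.3167 [ 520.02787294 -226.66476771  127.45507016] [[ 9.821e-01 -1.885e-01  3.000e-04]
 [-1.885e-01 -9.821e-01  0.000e+00]
 [ 3.000e-04 -1.000e-04 -1.000e+00]] [-6.07748005e-01  3.77804568e-01  1.63545041e+00  2.15988095e-04
  1.12805892e+00 -4.18166960e-01]
```

View pics/wp1.png

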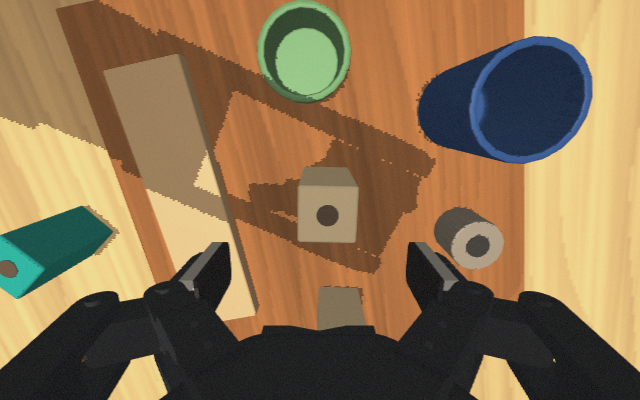

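```bash
cat >> h.py <<'E'
def hole(f,uv,z,verbose=1):
    "point in world at z, plus offset from current TCP in tool axes (mm)"
    d=load(f); p=atz(d,uv,z); s=arm.state(); o=np.array(s["eef_rot"]).T@(p-s["position"]); print(f,uv,p.round(1),"tool off",o.round(1)); return p
E
python3 - <<'E'
from h import *
crop("wp1",285,155,90,100,"e1",6)
hole("wp1",(327,216),94)
print(tri([(load("wp1"),(327,216)),(load("wb1"),un((385,308),305,110,8))]))
E
```

```text
e1 scale 6
wp1 (327, 216) [ 525.9 -220.3   94. ] tool off [ 4.6 -7.4 33.5]
(array([ 526.0035306 , -219.19692846,   97.10847182]), [0.0188965462143083, 0.018896546214301195])
```

View pics/e1.png

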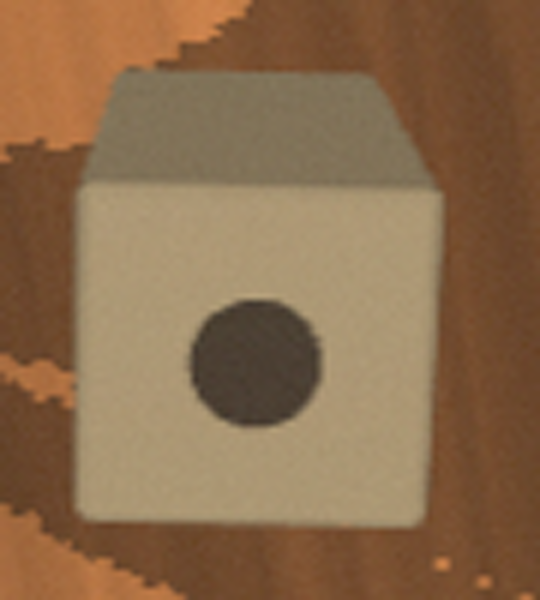

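Call:
drive_tool(
  deltas=[
    [[0.4,-0.75,0],[0,0,0],-1],
    [[0,0,2.7],[0,0,0],-1],
    [[0,0,2.7],[0,0,0],-1],
    [[0,0,1.8],[0,0,0],-1],
    [[0,0,1.0],[0,0,0],-1],
    [[0,0,0],[0,0,0],0.4],
    [[0,0,0],[0,0,0],1],
    [[0,0,0],[0,0,0],1],
    [[0,0,0],[0,0,0],1],
    [[0,0,0],[0,0,0],1],
    [[0,0,0],[0,0,0],1],
  ],
  squeeze=35,
)

```text
clock: 5.23
position: [525.9, -222.0, 46.2]
eef_rot: [[0.982, -0.191, 0.003], [-0.191, -0.982, -0.002], [0.003, 0.001, -1.0]]
force: [-0.9, 0.2, 6.5]
finger_gap: 37.8
```

Call:
drive_tool(
  deltas=[
    [[0,0,0],[0,0,0],1],
    [[0,0,0],[0,0,0],1],
    [[0,0,0],[0,0,0],1],
  ],
)

```text
clock: 5.48
position: [525.9, -222.0, 46.3]
eef_rot: [[0.982, -0.191, 0.003], [-0.191, -0.982, -0.002], [0.003, 0.001, -1.0]]
force: [-0.4, 0.0, 5.5]
finger_gap: 37.7
```

```bash
python3 - <<'E'
from h import *
snap("wrist","wp2"); s=arm.state(); print(s["clock"],s["position"],s["eef_rot"].round(4),s["qpos"])
crop("wp2",200,180,240,180,"e2")
E
```

```text
5.5333 [ 525.89845207 -222.02131976   46.25784081] [[ 0.9816 -0.1907  0.0029]
 [-0.1907 -0.9817 -0.0019]
 [ 0.0033  0.0013 -1.    ]] [-5.94847409e-01  4.78829135e-01  1.70903431e+00  6.46057157e-05
  9.50218333e-01 -4.03027304e-01]
e2 scale 3.3333333333333335
```

View pics/e2.png

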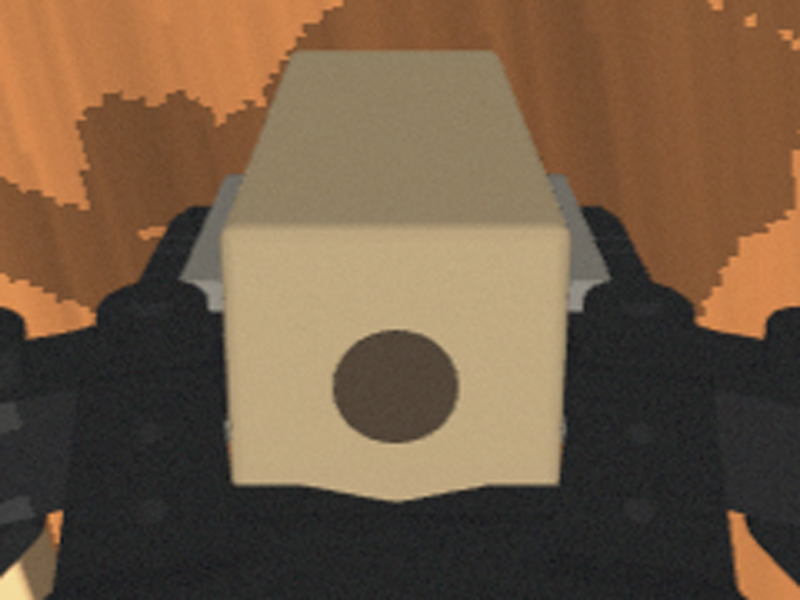

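```bash
python3 - <<'E'
from h import *
hole("wp2",un((396,386),200,180,10/3),94)
d=load("wp2");s=arm.state();R=np.array(s["eef_rot"]);print("cam in tool",R.T@(d["xyz"]-s["position"]));print((R.T@d["orientation"]).round(4))
E
```

```text
wp2 (318.45, 295.45) [ 527.1 -220.1   94. ] tool off [  0.9  -2.  -47.7]
cam in tool [   0.78413027  -65.25069477 -142.98876592]
[[ 1.000e+00  0.000e+00  3.000e-04]
 [-1.000e-04  9.656e-01  2.602e-01]
 [-3.000e-04 -2.602e-01  9.656e-01]]
```

Call:
drive_tool(
  deltas=[
    [[0,0,-2],[0,0,0],1],
    [[0,0,-3.5],[0,0,0],1],
    [[0,0,-3.5],[0,0,0],1],
    [[0,0,-3],[0,0,0],1],
    [[0,0,0],[0,0,-4.7],1],
    [[0,0,0],[0,0,-4.7],1],
    [[0,0,0],[0,0,-4.7],1],
    [[0,0,0],[0,0,0],1],
  ],
)

```text
clock: 6.2
position: [524.6, -221.1, 164.8]
eef_rot: [[0.998, 0.057, 0.0], [0.057, -0.998, -0.0], [0.0, 0.0, -1.0]]
force: [0.1, 0.7, -2.2]
finger_gap: 37.5
```

Call:
drive_tool(
  deltas=[
    [[-0.06,-2.0,0],[0,0,0],1],
    [[-0.06,-3.1,0],[0,0,0],1],
    [[-0.06,-3.5,0],[0,0,0],1],
    [[-0.06,-3.5,0],[0,0,0],1],
    [[-0.06,-3.5,0],[0,0,0],1],
    [[-0.06,-3.5,0],[0,0,0],1],
    [[-0.06,-3.5,0],[0,0,0],1],
    [[-0.06,-3.5,0],[0,0,0],1],
    [[-0.06,-3.5,0],[0,0,0],1],
    [[-0.06,-3.0,0],[0,0,0],1],
    [[-0.06,-2.5,0],[0,0,0],1],
    [[-0.06,-1.2,0],[0,0,0],1],
  ],
)

```text
clock: 7.2
position: [497.0, 143.8, 164.4]
eef_rot: [[0.999, 0.054, -0.0], [0.054, -0.999, 0.001], [-0.0, -0.001, -1.0]]
force: [-1.1, -0.4, -2.9]
finger_gap: 37.6
```

Call:
drive_tool(
  deltas=[
    [[0,0,0],[0,0,0],1],
    [[0,0,0],[0,0,0],1],
    [[0,0,0],[0,0,0],1],
  ],
)

```text
clock: 7.45
position: [498.0, 139.9, 164.3]
eef_rot: [[0.999, 0.053, -0.0], [0.053, -0.999, -0.001], [-0.0, 0.001, -1.0]]
force: [0.5, 0.5, -1.5]
finger_gap: 37.6
```

```bash
python3 - <<'E'
from h import *
snap("wrist","wp3"); s=arm.state(); print(s["clock"],s["position"],s["eef_rot"].round(4),s["force"])
E
```

```text
7.5 [498.02969099 139.62980103 164.25831834] [[ 9.986e-01  5.260e-02 -1.000e-04]
 [ 5.260e-02 -9.986e-01 -6.000e-04]
 [-1.000e-04  6.000e-04 -1.000e+00]] [ 0.33810016 -0.34154555 -2.13148299]
```

View pics/wp3.png

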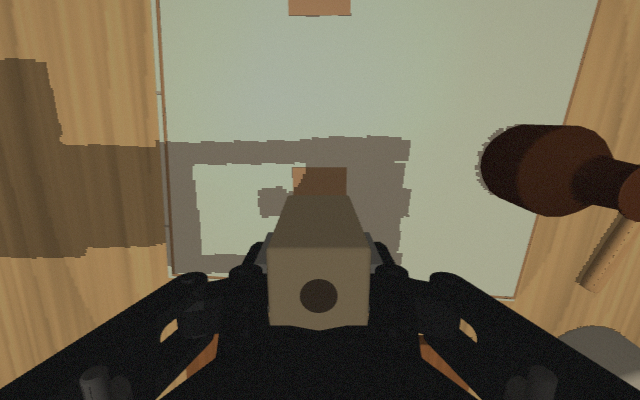

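Call:
drive_tool(
  deltas=[
    [[0.1,-0.06,1.5],[0,0,0],1],
    [[0,0,2.5],[0,0,0],1],
    [[0,0,1.5],[0,0,0],1],
    [[0,0,0.8],[0,0,0],1],
    [[0,0,0.4],[0,0,0],1],
    [[0,0,0],[0,0,0],1],
    [[0,0,0],[0,0,0],1],
    [[0,0,0],[0,0,0],1],
  ],
)

```text
clock: 8.17
position: [499.7, 141.3, 98.3]
eef_rot: [[0.999, 0.054, 0.002], [0.054, -0.999, 0.0], [0.002, 0.0, -1.0]]
force: [0.5, 0.0, -3.1]
finger_gap: 37.4
```

```bash
python3 - <<'E'
from h import *
snap("wrist","wp4"); s=arm.state(); print(s["clock"],s["position"],s["eef_rot"].round(4),s["force"])
crop("wp4",220,150,200,150,"e4")
E
```

```text
8.2167 [499.68539823 141.40864891  98.39051708] [[ 9.985e-01  5.410e-02  2.200e-03]
 [ 5.410e-02 -9.985e-01  1.000e-04]
 [ 2.200e-03  0.000e+00 -1.000e+00]] [ 0.46436802  0.7968205  -2.61150777]
e4 scale 4.0
```

View pics/e4.png

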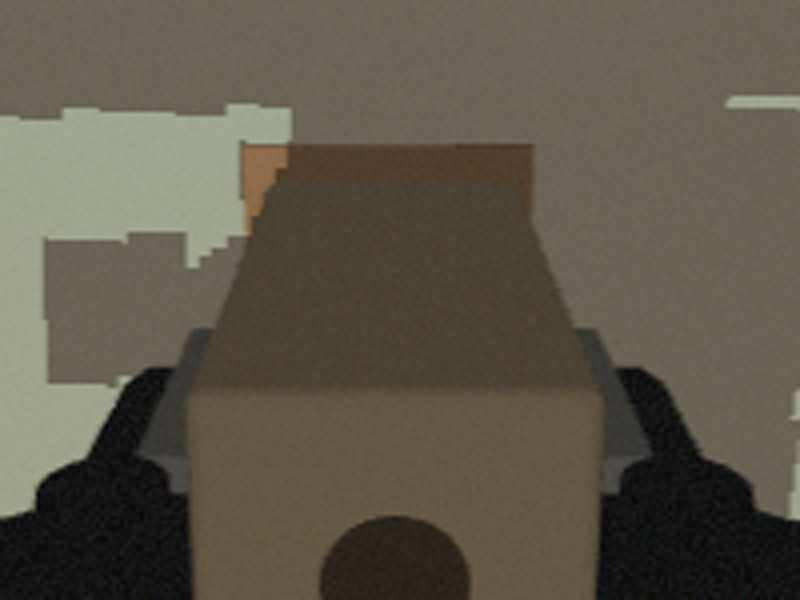

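```bash
python3 - <<'E'
from h import *
d=load("wp4");U=lambda p:un(p,220,150,4)
for p,z in [((273,182),70),((519,182),70),((241,145),60),((533,145),60)]: hole("wp4",U(p),z)
E
```

```text
wp4 (287.875, 195.125) [481.1 160.7  70. ] tool off [-17.6 -20.3  28.4]
wp4 (349.375, 195.125) [518.2 162.7  70. ] tool off [ 19.6 -20.3  28.4]
wp4 (279.875, 185.875) [475.  163.9  60. ] tool off [-23.5 -23.8  38.3]
wp4 (352.875, 185.875) [521.2 166.3  60. ] tool off [ 22.8 -23.7  38.4]
```

Call:
drive_tool(
  deltas=[
    [[-0.13,0.05,0.3],[0,0,0],1],
    [[0,0,0.3],[0,0,0],1],
    [[0,0,0.2],[0,0,0],1],
    [[0,0,0.1],[0,0,0],1],
    [[0,0,0],[0,0,0],1],
    [[0,0,0],[0,0,0],1],
  ],
)

```text
clock: 8.72
position: [497.5, 141.0, 88.3]
eef_rot: [[0.999, 0.054, -0.0], [0.054, -0.999, 0.0], [-0.0, -0.0, -1.0]]
force: [-1.2, 0.7, -1.4]
finger_gap: 37.6
```

Call:
drive_tool(
  deltas=[
    [[0,0,0.1],[0,0,0],1],
    [[0,0,0.0],[0,0,0],1],
    [[0,0,0.0],[0,0,0],1],
  ],
)

```text
clock: 8.97
position: [497.4, 141.0, 88.2]
eef_rot: [[0.999, 0.055, 0.0], [0.055, -0.999, -0.0], [0.0, 0.0, -1.0]]
force: [-3.8, 0.2, 7.1]
finger_gap: 38.1
```

```bash
python3 - <<'E'
from h import *
snap("wrist","wp5"); s=arm.state(); print(s["clock"],s["position"],s["eef_rot"].round(4),s["force"])
crop("wp5",220,150,200,150,"e5")
E
```

```text
9.0167 [497.46067909 140.98349651  88.24746852] [[ 9.985e-01  5.460e-02  3.000e-04]
 [ 5.460e-02 -9.985e-01 -0.000e+00]
 [ 3.000e-04  1.000e-04 -1.000e+00]] [-4.11249821 -1.06168973  6.80993658]
e5 scale 4.0
```

View pics/e5.png

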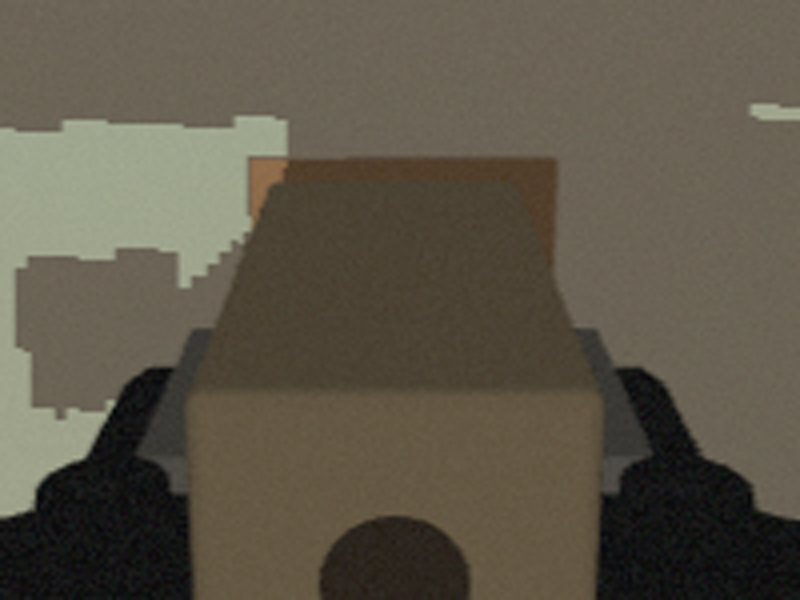

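Call:
drive_tool(
  deltas=[
    [[0,0,-0.5],[0,0,0],1],
    [[0.12,0,0],[0,0,0],1],
    [[0,0,0],[0,0,0],1],
    [[0,0,0.3],[0,0,0],1],
    [[0,0,0.2],[0,0,0],1],
    [[0,0,0],[0,0,0],1],
    [[0,0,0],[0,0,0],1],
  ],
)

```text
clock: 9.6
position: [498.9, 141.0, 88.2]
eef_rot: [[0.999, 0.054, 0.001], [0.054, -0.999, -0.0], [0.001, 0.0, -1.0]]
force: [-3.3, -0.2, 8.9]
finger_gap: 37.7
```

```bash
python3 - <<'E'
from h import *
snap("wrist","wp6"); s=arm.state(); print(s["clock"],s["position"],s["eef_rot"].round(4),s["force"])
crop("wp6",220,150,200,150,"e6")
E
```

```text
9.65 [498.92812776 141.01194297  88.17736493] [[ 9.985e-01  5.450e-02  7.000e-04]
 [ 5.450e-02 -9.985e-01  0.000e+00]
 [ 7.000e-04  0.000e+00 -1.000e+00]] [-2.24694081 -0.02341979  8.90081316]
e6 scale 4.0
```

View pics/e6.png

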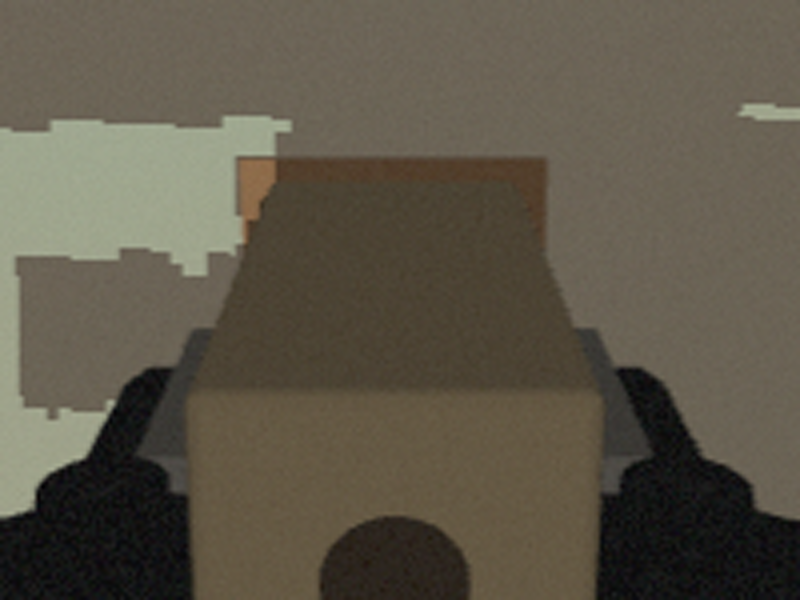

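Call:
drive_tool(
  deltas=[
    [[0,0,0],[0,0,0],0.2],
    [[0,0,0],[0,0,0],-0.4],
    [[0,0,0],[0,0,0],-1],
    [[0,0,0],[0,0,0],-1],
    [[0,0,0],[0,0,0],-1],
    [[0,0,-2],[0,0,0],-1],
    [[0,0,-3.5],[0,0,0],-1],
    [[0,0,-4],[0,0,0],-1],
    [[0,0,-4],[0,0,0],-1],
    [[0,0,0],[0,0,0],-1],
    [[0,0,0],[0,0,0],-1],
  ],
)

```text
clock: 10.57
position: [500.5, 141.1, 225.0]
eef_rot: [[0.998, 0.054, 0.006], [0.054, -0.999, 0.0], [0.006, -0.0, -1.0]]
force: [-0.0, 0.6, -0.1]
finger_gap: 85.4
```

```bash
python3 - <<'E'
from h import *
snap("wrist","wp7"); s=arm.state(); print(s["clock"],s["position"],s["eef_rot"].round(4),s["force"])
E
```

```text
10.6167 [499.05501181 141.01309218 222.84004604] [[ 9.985e-01  5.440e-02  1.900e-03]
 [ 5.440e-02 -9.985e-01  1.000e-04]
 [ 1.900e-03  0.000e+00 -1.000e+00]] [-0.31627552 -0.80743875 -1.40982848]
```

View pics/wp7.png

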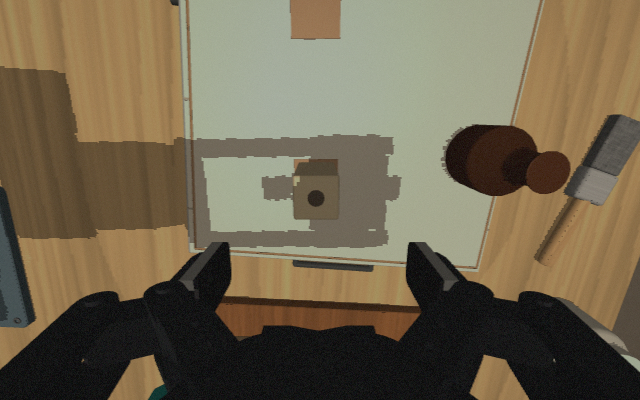

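Call:
drive_tool(
  deltas=[
    [[-0.08,3.0,0],[0,0,0],-1],
    [[-0.08,4.0,0],[0,0,0],-1],
    [[-0.08,4.0,0],[0,0,0],-1],
    [[-0.08,4.0,0],[0,0,0],-1],
    [[-0.08,4.0,0],[0,0,0],-1],
    [[-0.08,4.0,0],[0,0,0],-1],
    [[-0.08,4.0,0],[0,0,0],-1],
    [[-0.08,4.0,0],[0,0,0],-1],
    [[-0.07,4.0,0],[0,0,0],-1],
    [[-0.07,4.0,0],[0,0,0],-1],
    [[-0.07,4.0,0],[0,0,0],-1],
    [[-0.07,4.0,0],[0,0,0],-1],
  ],
)

```text
clock: 11.62
position: [513.9, -330.1, 219.7]
eef_rot: [[0.999, 0.054, -0.003], [0.054, -0.999, 0.003], [-0.003, -0.003, -1.0]]
force: [0.7, 1.3, 0.5]
finger_gap: 85.0
```

Call:
drive_tool(
  deltas=[
    [[0,0.66,0],[0,0,0],-1],
    [[0,0,0],[0,0,4],-1],
    [[0,0,0],[0,0,4],-1],
    [[0,0,0],[0,0,4],-1],
    [[0,0,0],[0,0,4],-1],
    [[0,0,3],[0,0,0],-1],
    [[0,0,3],[0,0,0],-1],
    [[0,0,3],[0,0,0],-1],
    [[0,0,0],[0,0,0],-1],
    [[0,0,0],[0,0,0],-1],
  ],
)

```text
clock: 12.45
position: [513.8, -333.6, 129.4]
eef_rot: [[0.975, -0.223, -0.005], [-0.223, -0.975, 0.005], [-0.006, -0.004, -1.0]]
force: [-1.5, -0.2, 1.2]
finger_gap: 85.5
```

```bash
python3 - <<'E'
from h import *
snap("wrist","wq1"); s=arm.state(); print(s["clock"],s["position"],s["eef_rot"].round(4),s["force"])
crop("wq1",240,150,160,120,"f1",5)
E
```

```text
12.5 [ 515.12373768 -334.8580745   131.69317075] [[ 0.9749 -0.2228 -0.0017]
 [-0.2228 -0.9749  0.0017]
 [-0.0021 -0.0013 -1.    ]] [ 0.15685884 -0.33892127  1.09699435]
f1 scale 5
```

View pics/f1.png

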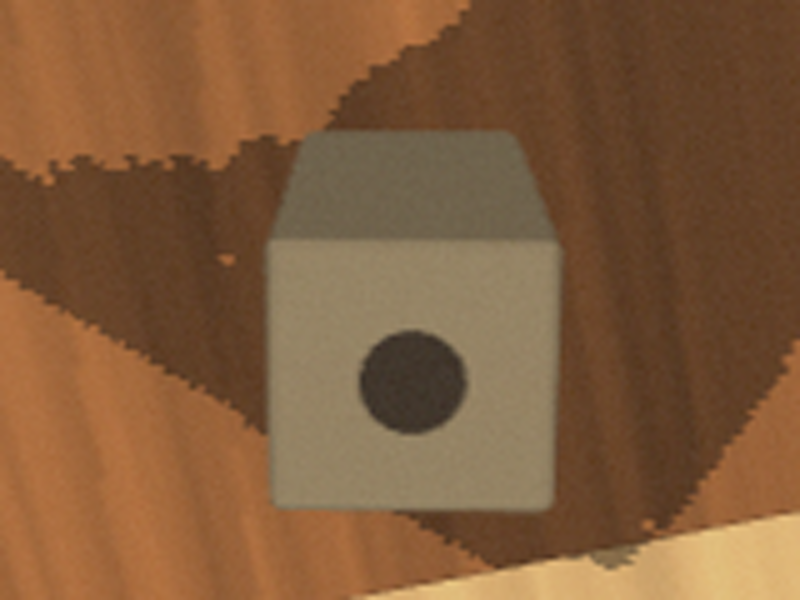

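```bash
python3 - <<'E'
from h import *
hole("wq1",un((413,382),240,150,5),94)
print(tri([(load("wq1"),un((413,382),240,150,5)),(load("wb1"),un((323,442),300,205,8))]))
E
```

```text
wq1 (322.2, 226.0) [ 516.6 -336.    94. ] tool off [ 1.7  0.8 37.7]
(array([ 516.67523706, -335.84833601,   94.10599754]), [0.14253707149316733, 0.14253707149298642])
```

Call:
drive_tool(
  deltas=[
    [[0.08,0.08,0],[0,0,0],-1],
    [[0,0,2.7],[0,0,0],-1],
    [[0,0,2.7],[0,0,0],-1],
    [[0,0,2.0],[0,0,0],-1],
    [[0,0,1.0],[0,0,0],-1],
    [[0,0,0],[0,0,0],0.4],
    [[0,0,0],[0,0,0],1],
    [[0,0,0],[0,0,0],1],
    [[0,0,0],[0,0,0],1],
    [[0,0,0],[0,0,0],1],
    [[0,0,0],[0,0,0],1],
    [[0,0,0],[0,0,0],1],
  ],
  squeeze=35,
)

```text
clock: 13.5
position: [517.0, -337.4, 50.5]
eef_rot: [[0.975, -0.223, 0.003], [-0.223, -0.975, -0.003], [0.003, 0.002, -1.0]]
force: [-0.7, 0.6, 6.4]
finger_gap: 37.4
```

```bash
python3 - <<'E'
from h import *
snap("wrist","wq2"); s=arm.state(); print(s["clock"],s["position"],s["eef_rot"].round(4),s["qpos"])
crop("wq2",200,180,240,180,"f2")
E
```

```text
13.55 [ 517.04444664 -337.4117004    50.44990511] [[ 0.9748 -0.2229  0.0026]
 [-0.2229 -0.9748 -0.0027]
 [ 0.0032  0.002  -1.    ]] [-7.58548786e-01  5.41307619e-01  1.58286468e+00 -1.54575240e-04
  1.01365745e+00 -5.33684936e-01]
f2 scale 3.3333333333333335
```

View pics/f2.png

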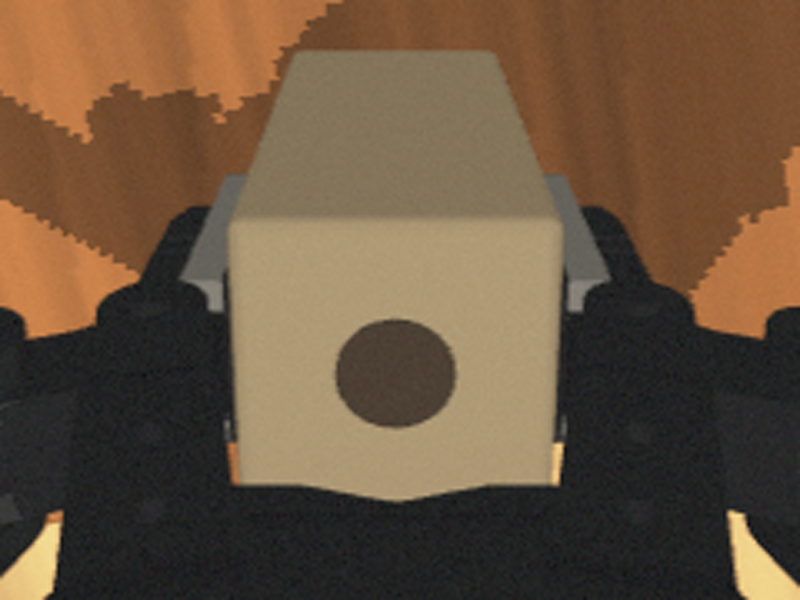

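Call:
drive_tool(
  deltas=[
    [[0,0,-2],[0,0,0],1],
    [[0,0,-3.5],[0,0,0],1],
    [[0,0,-4],[0,0,0],1],
    [[0,0,-4],[0,0,0],1],
    [[0,0,-3.5],[0,0,0],1],
    [[0,0,0],[0,0,-4],1],
    [[0,0,0],[0,0,-4],1],
    [[0,0,0],[0,0,-4],1],
    [[0,0,0],[0,0,-4],1],
    [[0.05,-2.0,0],[0,0,0],1],
    [[0.05,-3.5,0],[0,0,0],1],
    [[0.05,-3.7,0],[0,0,0],1],
  ],
)

```text
clock: 14.55
position: [512.1, -244.4, 218.0]
eef_rot: [[0.999, 0.052, -0.0], [0.052, -0.999, 0.0], [-0.0, -0.0, -1.0]]
force: [0.8, 0.6, -2.4]
finger_gap: 37.6
```

Call:
drive_tool(
  deltas=[
    [[0.05,-3.9,0],[0,0,0],1],
    [[0.05,-3.9,0],[0,0,0],1],
    [[0.05,-3.9,0],[0,0,0],1],
    [[0.05,-3.9,0],[0,0,0],1],
    [[0.05,-3.9,0],[0,0,0],1],
    [[0.05,-3.9,0],[0,0,0],1],
    [[0.05,-3.9,0],[0,0,0],1],
    [[0.05,-3.9,0],[0,0,0],1],
    [[0.05,-3.9,0],[0,0,0],1],
    [[0.05,-3.9,0],[0,0,0],1],
    [[0.05,-3.9,0],[0,0,0],1],
    [[0.05,-3.9,0],[0,0,0],1],
  ],
)

```text
clock: 15.55
position: [492.4, 225.2, 218.7]
eef_rot: [[0.999, 0.054, 0.001], [0.054, -0.999, 0.0], [0.001, -0.0, -1.0]]
force: [0.8, 0.1, -2.1]
finger_gap: 37.4
```

Call:
drive_tool(
  deltas=[
    [[0.03,-3.5,0],[0,0,0],1],
    [[0,-2.5,0],[0,0,0],1],
    [[0,-1.2,0],[0,0,0],1],
    [[0,0,0],[0,0,0],1],
    [[0,0,0],[0,0,0],1],
  ],
)

```text
clock: 15.97
position: [489.2, 295.0, 218.2]
eef_rot: [[0.998, 0.056, -0.0], [0.056, -0.998, -0.001], [-0.0, 0.001, -1.0]]
force: [0.2, 0.3, -1.8]
finger_gap: 37.8
```

Call:
drive_tool(
  deltas=[
    [[0.14,-0.54,0],[0,0,0],1],
    [[0,0,2.5],[0,0,0],1],
    [[0,0,3.5],[0,0,0],1],
    [[0,0,3.0],[0,0,0],1],
    [[0,0,1.5],[0,0,0],1],
    [[0,0,1.0],[0,0,0],1],
    [[0,0,0],[0,0,0],1],
    [[0,0,0],[0,0,0],1],
    [[0,0,0],[0,0,0],1],
  ],
)

```text
clock: 16.72
position: [492.0, 300.6, 104.9]
eef_rot: [[0.999, 0.054, 0.003], [0.054, -0.999, 0.001], [0.003, -0.001, -1.0]]
force: [0.6, -0.4, -1.7]
finger_gap: 37.4
```

```bash
python3 - <<'E'
from h import *
snap("wrist","wq3"); s=arm.state(); print(s["clock"],s["position"],s["eef_rot"].round(4),s["force"])
crop("wq3",220,150,200,150,"f3")
E
```

```text
16.7667 [492.00410158 300.76031956 105.10677051] [[ 0.9985  0.0538  0.0032]
 [ 0.0538 -0.9985  0.0012]
 [ 0.0032 -0.001  -1.    ]] [ 0.32673949  0.35106225 -2.17092562]
f3 scale 4.0
```

View pics/f3.png

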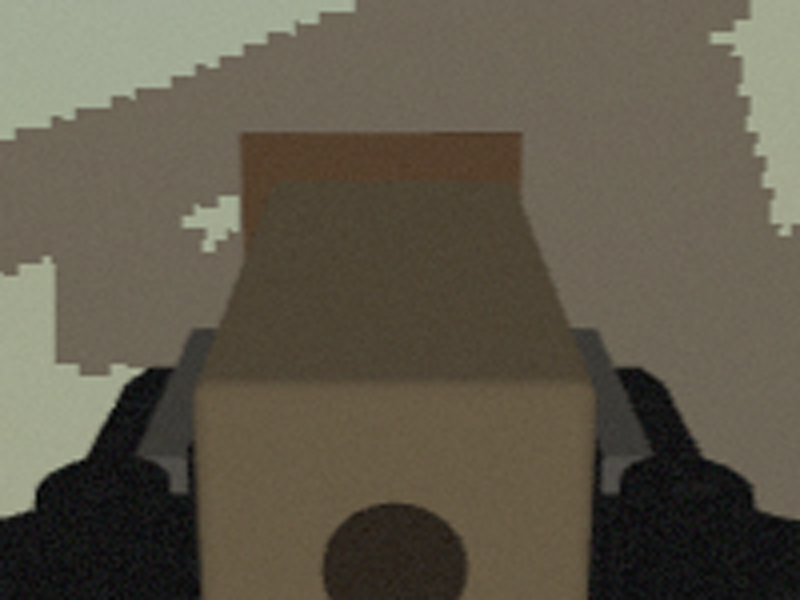

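```bash
python3 - <<'E'
from h import *
U=lambda p:un(p,220,150,4)
for p,z in [((273,182),72.7),((518,182),72.7),((241,131),60),((521,131),60)]: hole("wq3",U(p),z)
E
```

```text
wq3 (287.875, 195.125) [473.  319.   72.7] tool off [-18.1 -19.2  32.4]
wq3 (349.125, 195.125) [510.8 321.   72.7] tool off [ 19.8 -19.2  32.5]
wq3 (279.875, 182.375) [466.4 324.   60. ] tool off [-24.4 -24.5  45.1]
wq3 (349.875, 182.375) [512.2 326.4  60. ] tool off [ 21.4 -24.5  45.2]
```

Call:
drive_tool(
  deltas=[
    [[-0.16,-0.13,0.4],[0,0,0],1],
    [[0,0,0.3],[0,0,0],1],
    [[0,0,0.15],[0,0,0],1],
    [[0,0,0.0],[0,0,0],1],
    [[0,0,0],[0,0,0],1],
    [[0,0,0],[0,0,0],1],
  ],
)

```text
clock: 17.27
position: [488.9, 301.9, 94.9]
eef_rot: [[0.999, 0.054, 0.0], [0.054, -0.999, 0.0], [0.0, -0.0, -1.0]]
force: [0.0, 0.4, -2.5]
finger_gap: 37.5
```

```bash
python3 - <<'E'
from h import *
snap("wrist","wq4"); s=arm.state(); print(s["clock"],s["position"],s["eef_rot"].round(4),s["force"])
crop("wq4",220,150,200,150,"f4")
E
```

```text
17.3167 [489.01574535 301.87645758  94.90911739] [[ 9.985e-01  5.450e-02  3.000e-04]
 [ 5.450e-02 -9.985e-01  0.000e+00]
 [ 3.000e-04 -0.000e+00 -1.000e+00]] [-0.35375476 -0.50659361 -2.09082972]
f4 scale 4.0
```

View pics/f4.png

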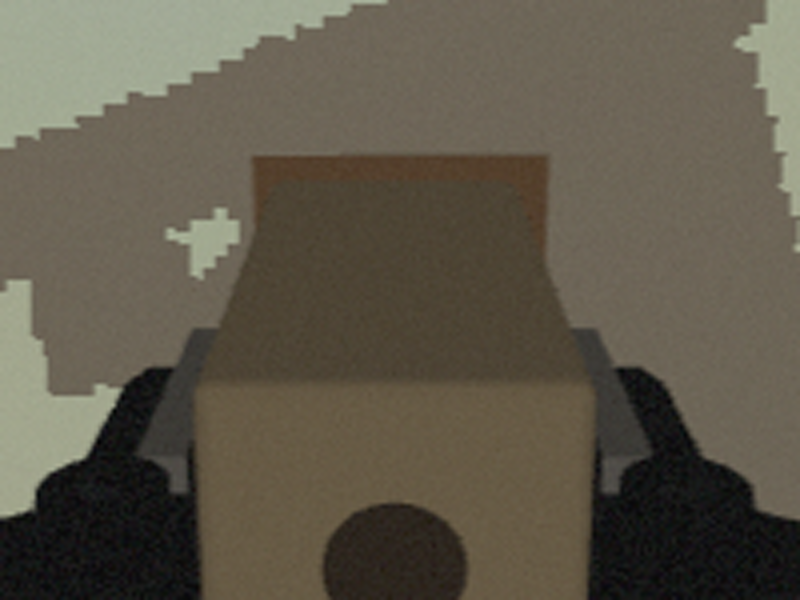

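Call:
drive_tool(
  deltas=[
    [[0.07,0,0.1],[0,0,0],1],
    [[0,0,0.15],[0,0,0],1],
    [[0,0,0.1],[0,0,0],1],
    [[0,0,0.0],[0,0,0],1],
    [[0,0,0],[0,0,0],1],
  ],
)

```text
clock: 17.73
position: [490.0, 302.0, 92.4]
eef_rot: [[0.999, 0.054, 0.001], [0.054, -0.999, 0.0], [0.001, -0.0, -1.0]]
force: [-1.5, -0.2, 5.7]
finger_gap: 37.7
```

```bash
python3 - <<'E'
from h import *
snap("wrist","wq5"); s=arm.state(); print(s["clock"],s["position"],s["eef_rot"].round(4),s["force"])
crop("wq5",220,150,200,150,"f5")
E
```

```text
17.7833 [489.95512434 301.9878449   92.43669616] [[ 9.985e-01  5.440e-02  1.200e-03]
 [ 5.440e-02 -9.985e-01  4.000e-04]
 [ 1.200e-03 -3.000e-04 -1.000e+00]] [-2.08068655  0.09404125  5.32419282]
f5 scale 4.0
```

View pics/f5.png

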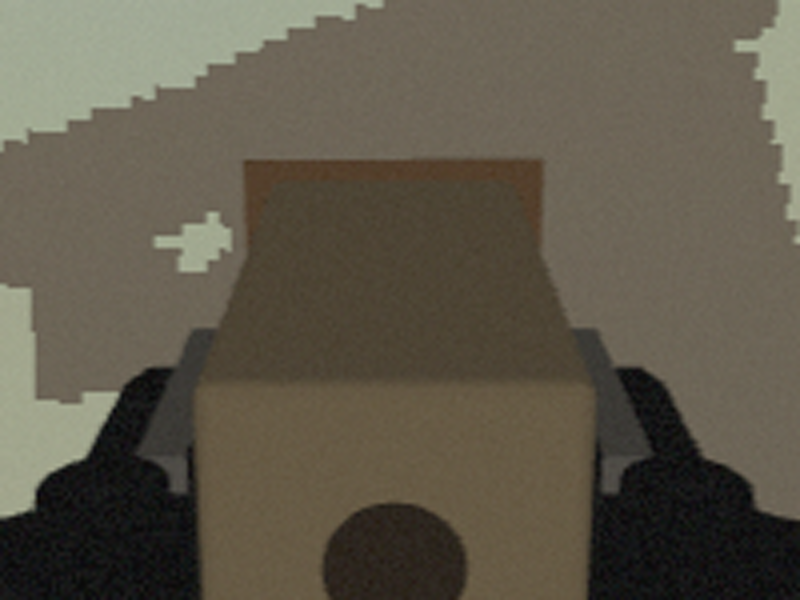

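Call:
drive_tool(
  deltas=[
    [[0,0,0],[0,0,0],0.2],
    [[0,0,0],[0,0,0],-0.4],
    [[0,0,0],[0,0,0],-1],
    [[0,0,0],[0,0,0],-1],
    [[0,0,0],[0,0,0],-1],
    [[0,0,-2],[0,0,0],-1],
    [[0,0,-3.5],[0,0,0],-1],
    [[0,0,-4],[0,0,0],-1],
    [[0,0,-3.5],[0,0,0],-1],
    [[0,0,0],[0,0,0],-1],
    [[0.3,3,0],[0,0,0],-1],
    [[0.3,4,0],[0,0,0],-1],
  ],
)

```text
clock: 18.78
position: [499.5, 234.0, 222.0]
eef_rot: [[0.998, 0.059, 0.002], [0.059, -0.998, 0.002], [0.002, -0.001, -1.0]]
force: [1.2, -0.4, 0.4]
finger_gap: 85.4
```

Call:
drive_tool(
  deltas=[
    [[0.13,4,0],[0,0,0],-1],
    [[0.13,4,0],[0,0,0],-1],
    [[0.13,4,0],[0,0,0],-1],
    [[0.13,4,0],[0,0,0],-1],
    [[0.13,4,0],[0,0,0],-1],
    [[0.13,4,0],[0,0,0],-1],
    [[0.13,4,0],[0,0,0],-1],
    [[0.1,4,0],[0,0,0],-1],
    [[0.0,3.2,0],[0,0,0],-1],
    [[0,0,3],[0,0,0],-1],
    [[0,0,0],[0,0,0],-1],
    [[0,0,0],[0,0,0],-1],
  ],
)

```text
clock: 19.78
position: [527.2, -118.4, 189.7]
eef_rot: [[0.999, 0.053, -0.004], [0.053, -0.999, 0.002], [-0.004, -0.002, -1.0]]
force: [0.7, 0.3, 0.1]
finger_gap: 85.7
```

```bash
python3 - <<'E'
from h import *
snap("wrist","wd1"); s=arm.state(); print(s["clock"],s["position"],s["eef_rot"].round(4),s["force"])
crop("wd1",240,130,160,120,"g1",5)
E
```

```text
19.8333 [ 528.13357585 -118.06498939  191.06262518] [[ 0.9985  0.0544 -0.0016]
 [ 0.0544 -0.9985  0.0011]
 [-0.0016 -0.0012 -1.    ]] [-0.33266935  0.10408597  0.10381953]
g1 scale 5
```

View pics/wd1.png

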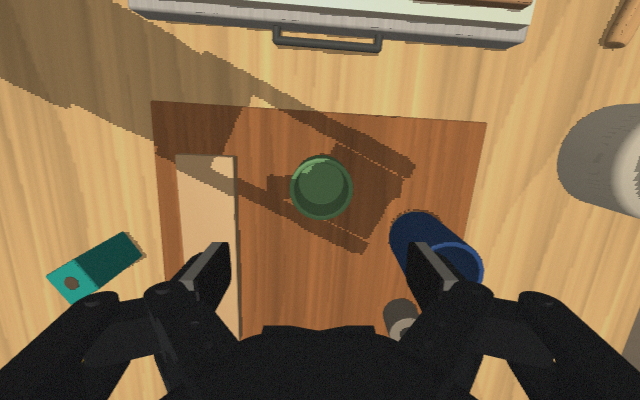

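View pics/g1.png

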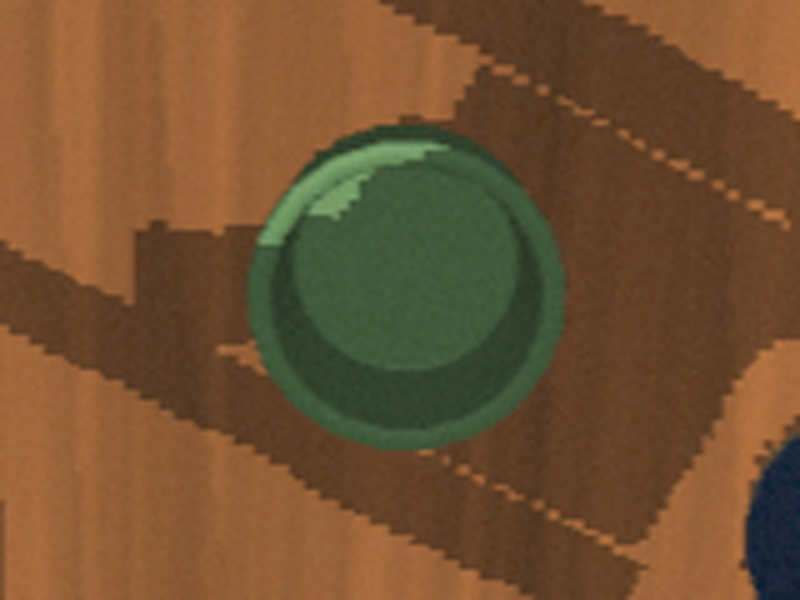

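```bash
python3 - <<'E'
from h import *
U=lambda p:un(p,240,130,5)
p=hole("wd1",U((407,289)),60)
L=hole("wd1",U((248,289)),60);R=hole("wd1",U((566,289)),60);print(np.linalg.norm(L-R))
w=load("wb1");print(tri([(load("wd1"),U((407,289))),(w,proj(w,[530.15,-118.6,60]))]))
E
```

```text
wd1 (321.0, 187.4) [ 530.  -116.3   60. ] tool off [  2.2  -1.5 131.1]
wd1 (289.2, 187.4) [ 499.7 -118.    60. ] tool off [-28.2  -1.5 131.1]
wd1 (352.8, 187.4) [ 560.4 -114.7   60. ] tool off [ 32.6  -1.5 131. ]
60.764997565771125
(array([ 530.40869718, -117.44748464,   55.35725526]), [0.28786186916441864, 0.287861869164237])
```

Call:
drive_tool(
  deltas=[
    [[0.12,-0.1,0],[0,0,0],-1],
    [[0,0,3],[0,0,0],-1],
    [[0,0,4],[0,0,0],-1],
    [[0,0,4],[0,0,0],-1],
    [[0,0,3],[0,0,0],-1],
    [[0,0,2],[0,0,0],-1],
    [[0,0,0.8],[0,0,0],-1],
    [[0,0,0],[0,0,0],-1],
    [[0,0,0],[0,0,0],-1],
    [[0,0,0],[0,0,0],-1],
  ],
  squeeze=20,
)

```text
clock: 20.67
position: [531.5, -117.9, 25.3]
eef_rot: [[0.998, 0.055, 0.003], [0.055, -0.998, -0.002], [0.003, 0.002, -1.0]]
force: [0.7, -0.3, 0.2]
finger_gap: 85.2
```

```bash
python3 - <<'E'
from h import *
snap("wrist","wd2"); s=arm.state(); print(s["clock"],s["position"],s["eef_rot"].round(4),s["force"])
E
```

```text
20.7167 [ 531.42647337 -117.9882159    25.37046625] [[ 0.9985  0.0549  0.0036]
 [ 0.0549 -0.9985 -0.0016]
 [ 0.0035  0.0018 -1.    ]] [ 0.4391061  -0.43002763 -0.20435114]
```

View pics/wd2.png

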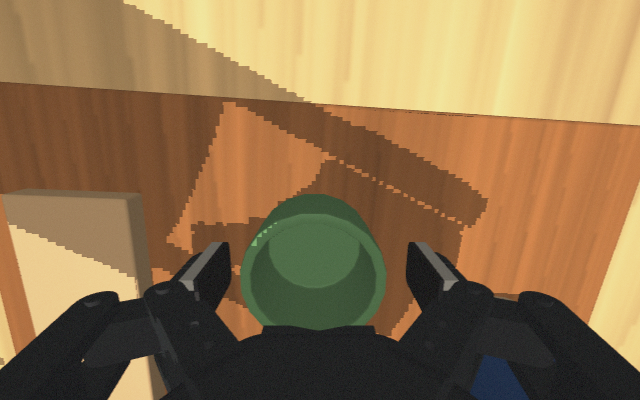

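Call:
drive_tool(
  deltas=[
    [[-0.15,0,0.55],[0,0,0],-1],
    [[0,0,0],[0,0,0],-0.5],
    [[0,0,0],[0,0,0],0],
    [[0,0,0],[0,0,0],0.5],
    [[0,0,0],[0,0,0],1],
    [[0,0,0],[0,0,0],1],
    [[0,0,0],[0,0,0],1],
    [[0,0,0],[0,0,0],1],
    [[0,0,0],[0,0,0],1],
  ],
  squeeze=20,
)

```text
clock: 21.47
position: [528.3, -117.8, 18.4]
eef_rot: [[0.999, 0.054, 0.0], [0.054, -0.999, -0.0], [0.0, 0.0, -1.0]]
force: [-2.5, 0.5, 5.5]
finger_gap: 60.7
```

```bash
python3 - <<'E'
from h import *
snap("wrist","wd3"); s=arm.state(); print(s["clock"],s["position"],s["eef_rot"].round(4),s["force"],s["finger_gap"])
crop("wd3",200,180,240,180,"g3")
E
```

```text
21.5167 [ 528.31470305 -117.74956825   18.41466742] [[ 9.985e-01  5.440e-02  3.000e-04]
 [ 5.440e-02 -9.985e-01 -2.000e-04]
 [ 3.000e-04  2.000e-04 -1.000e+00]] [-2.21924964  0.9488206   5.84652273] 61.09570492457795
g3 scale 3.3333333333333335
```

View pics/g3.png

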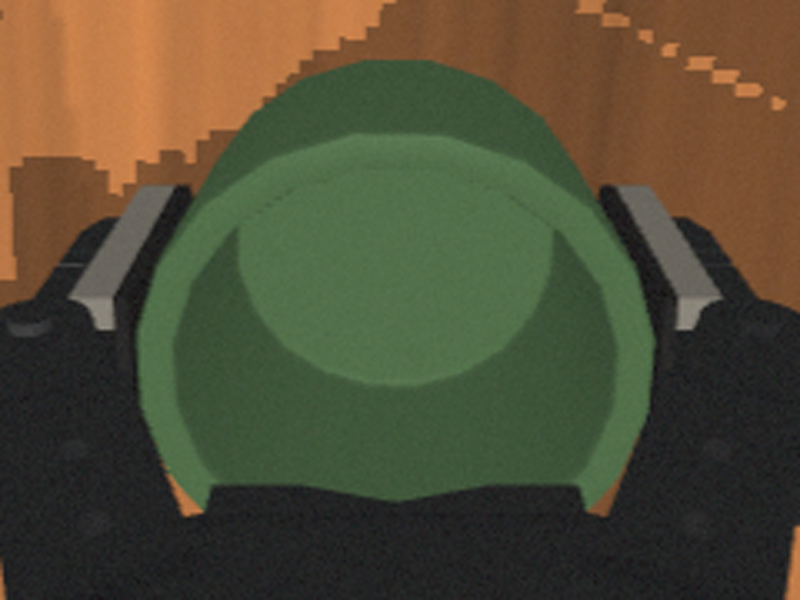

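```bash
python3 - <<'E'
from h import *
U=lambda p:un(p,200,180,10/3)
hole("wd3",U((396,135)),60);hole("wd3",U((137,345)),60);hole("wd3",U((655,345)),60)
E
```

```text
wd3 (318.45, 220.15) [527.5 -88.6  60. ] tool off [  0.8 -29.2 -41.6]
wd3 (240.75, 283.15) [ 498.7 -116.1   60. ] tool off [-29.5  -3.2 -41.6]
wd3 (396.15, 283.15) [ 559.1 -112.9   60. ] tool off [ 31.   -3.2 -41.6]
```

Call:
drive_tool(
  deltas=[
    [[0,0,-1],[0,0,0],1],
    [[0,0,-2.2],[0,0,0],1],
    [[0,0,-3],[0,0,0],1],
    [[0,0,-3],[0,0,0],1],
    [[0,0,-3],[0,0,0],1],
    [[0,0,-3],[0,0,0],1],
    [[0,0,-2],[0,0,0],1],
    [[0,0,0],[0,0,0],1],
    [[-0.1,-1,0],[0,0,0],1],
    [[-0.1,-2,0],[0,0,0],1],
    [[-0.13,-3,0],[0,0,0],1],
    [[-0.13,-3,0],[0,0,0],1],
  ],
)

```text
clock: 22.52
position: [517.0, -26.7, 187.5]
eef_rot: [[0.999, 0.052, -0.004], [0.052, -0.999, 0.001], [-0.004, -0.002, -1.0]]
force: [-0.5, -0.3, -1.0]
finger_gap: 61.0
```

Call:
drive_tool(
  deltas=[
    [[-0.13,-3,0],[0,0,0],1],
    [[-0.13,-3,0],[0,0,0],1],
    [[-0.13,-3,0],[0,0,0],1],
    [[-0.13,-3,0],[0,0,0],1],
    [[-0.13,-3,0],[0,0,0],1],
    [[-0.13,-3,0],[0,0,0],1],
    [[-0.13,-3,0],[0,0,0],1],
    [[-0.13,-2.3,0],[0,0,0],1],
    [[0,-1.3,0],[0,0,0],1],
    [[0,-0.6,0],[0,0,0],1],
    [[0,0,0],[0,0,0],1],
    [[0,0,0],[0,0,0],1],
  ],
)

```text
clock: 23.52
position: [494.4, 222.3, 189.0]
eef_rot: [[0.999, 0.055, -0.001], [0.055, -0.999, -0.001], [-0.001, 0.001, -1.0]]
force: [-0.5, -0.7, -1.1]
finger_gap: 61.1
```

Call:
drive_tool(
  deltas=[
    [[0,-0.13,1],[0,0,0],1],
    [[0,0,2],[0,0,0],1],
    [[0,0,2.5],[0,0,0],1],
    [[0,0,2],[0,0,0],1],
    [[0,0,1.5],[0,0,0],1],
    [[0,0,1],[0,0,0],1],
    [[0,0,0.5],[0,0,0],1],
    [[0,0,0.3],[0,0,0],1],
    [[0,0,0],[0,0,0],1],
    [[0,0,0],[0,0,0],1],
    [[0,0,0],[0,0,0],1],
    [[0,0,0],[0,0,0],1],
  ],
)

```text
clock: 24.52
position: [495.2, 224.5, 82.7]
eef_rot: [[0.999, 0.054, 0.002], [0.054, -0.999, 0.0], [0.002, -0.0, -1.0]]
force: [-0.2, -0.9, -0.6]
finger_gap: 61.0
```

```bash
python3 - <<'E'
from h import *
snap("wrist","wd4"); s=arm.state(); print(s["clock"],s["position"],s["eef_rot"].round(4),s["force"],s["finger_gap"])
E
```

```text
24.5667 [495.10899634 224.47079285  82.58011071] [[ 9.985e-01  5.450e-02  1.500e-03]
 [ 5.450e-02 -9.985e-01  3.000e-04]
 [ 1.500e-03 -3.000e-04 -1.000e+00]] [-0.24223799  0.12933248 -0.71701893] 61.1244796632675
```

View pics/wd4.png

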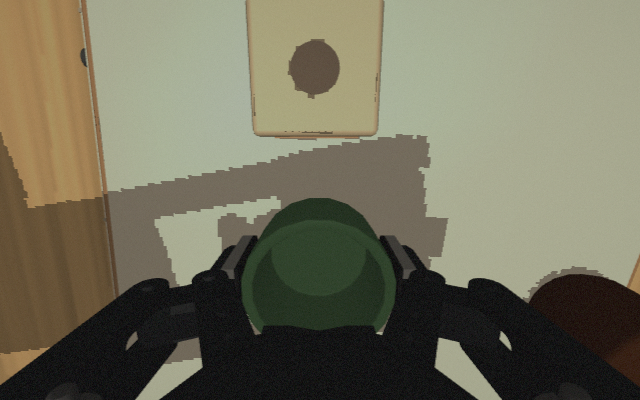

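```bash
python3 - <<'E'
from h import *
hole("wd4",(314.5,67.5),136); hole("wd4",(315,134),136)
E
```

```text
wd4 (314.5, 67.5) [490.4 303.3 136. ] tool off [ -0.3 -79.  -53.4]
wd4 (315, 134) [491.5 284.9 136. ] tool off [ -0.2 -60.6 -53.4]
```

Call:
drive_tool(
  deltas=[
    [[-0.07,0,0.6],[0,0,0],1],
    [[0,0,0.5],[0,0,0],1],
    [[0,0,0.3],[0,0,0],1],
    [[0,0,0.2],[0,0,0],1],
    [[0,0,0.1],[0,0,0],1],
    [[0,0,0],[0,0,0],1],
    [[0,0,0],[0,0,0],1],
    [[0,0,0],[0,0,0],1],
  ],
)

```text
clock: 25.23
position: [494.1, 224.3, 64.9]
eef_rot: [[0.999, 0.054, 0.0], [0.054, -0.999, 0.0], [0.0, -0.0, -1.0]]
force: [0.0, 0.2, -0.8]
finger_gap: 61.3
```

Call:
drive_tool(
  deltas=[
    [[0,0,0.1],[0,0,0],1],
    [[0,0,0.1],[0,0,0],1],
    [[0,0,0.1],[0,0,0],1],
    [[0,0,0.05],[0,0,0],1],
    [[0,0,0],[0,0,0],1],
    [[0,0,0],[0,0,0],1],
  ],
)

```text
clock: 25.73
position: [493.9, 224.2, 61.3]
eef_rot: [[0.999, 0.054, -0.0], [0.054, -0.999, -0.0], [-0.0, 0.0, -1.0]]
force: [-0.1, -0.1, -0.4]
finger_gap: 61.1
```

Call:
drive_tool(
  deltas=[
    [[0,0,0.05],[0,0,0],1],
    [[0,0,0.05],[0,0,0],1],
    [[0,0,0],[0,0,0],1],
    [[0,0,0],[0,0,0],1],
  ],
)

```text
clock: 26.07
position: [494.0, 224.3, 60.5]
eef_rot: [[0.999, 0.054, 0.0], [0.054, -0.999, 0.0], [0.0, -0.0, -1.0]]
force: [0.1, 0.0, 0.3]
finger_gap: 61.2
```

Call:
drive_tool(
  deltas=[
    [[0,0,0.05],[0,0,0],1],
    [[0,0,0],[0,0,0],1],
    [[0,0,0],[0,0,0],1],
  ],
)

```text
clock: 26.32
position: [494.0, 224.3, 60.4]
eef_rot: [[0.999, 0.054, 0.0], [0.054, -0.999, 0.0], [0.0, -0.0, -1.0]]
force: [-2.4, -0.8, 5.1]
finger_gap: 61.2
```

Call:
drive_tool(
  deltas=[
    [[0,0,0],[0,0,0],-0.6],
    [[0,0,0],[0,0,0],-0.8],
    [[0,0,0],[0,0,0],-1],
    [[0,0,0],[0,0,0],-1],
    [[0,0,0],[0,0,0],-1],
    [[0,0,-1],[0,0,0],-1],
    [[0,0,-3],[0,0,0],-1],
    [[0,0,-4],[0,0,0],-1],
    [[0,0,-4],[0,0,0],-1],
    [[0,0,-4],[0,0,0],-1],
    [[0,0,0],[0,0,0],-1],
    [[0,0,0],[0,0,0],-1],
  ],
)

```text
clock: 27.32
position: [495.6, 224.7, 223.7]
eef_rot: [[0.998, 0.055, 0.007], [0.054, -0.999, 0.002], [0.007, -0.001, -1.0]]
force: [0.9, -1.0, -0.6]
finger_gap: 85.9
```

```bash
python3 - <<'E'
from h import *
snap("wrist","wd5"); s=arm.state(); print(s["clock"],s["position"],s["eef_rot"].round(4),s["force"],s["finger_gap"])
E
```

```text
27.3667 [494.27331963 224.35872282 221.27593173] [[ 9.985e-01  5.450e-02  2.700e-03]
 [ 5.450e-02 -9.985e-01  6.000e-04]
 [ 2.800e-03 -4.000e-04 -1.000e+00]] [-0.32185488  0.7055633  -0.96269509] 85.40502793357828
```

View pics/wd5.png

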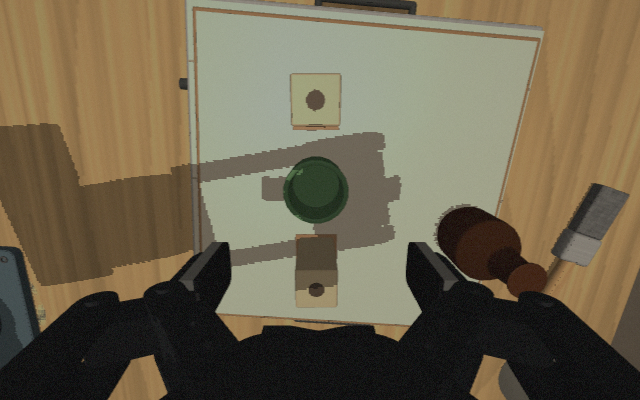

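```bash
python3 - <<'E'
from h import *
crop("wd5",270,60,90,250,"g5",2.4)
a=hole("wd5",(315.5,99.5),136);b=hole("wd5",(316.5,290),136);c=hole("wd5",(316,189.5),102);print((a+b)/2,np.linalg.norm(a-b))
E
```

```text
g5 scale 2.4
wd5 (315.5, 99.5) [490.7 303.5 136. ] tool off [  0.5 -79.2  85.3]
wd5 (316.5, 290) [500.  142.5 136. ] tool off [ 1.1 82.1 85.2]
wd5 (316, 189.5) [495.2 226.3 102. ] tool off [  0.7  -1.8 119.3]
[495.38302641 223.02058651 136.        ] 161.25923896249742
```

View pics/g5.png

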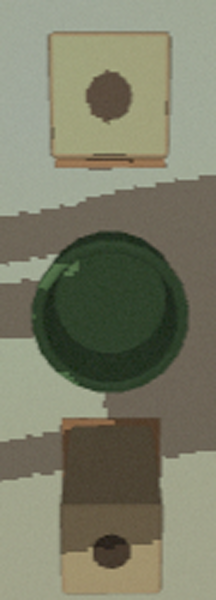

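```bash
python3 - <<'E'
from h import *
K=load("wd3")["mtx"]
ct=np.array([0,-65.25,-143]);Rt=np.array([[1,0,0],[0,.9656,.2602],[0,-.2602,.9656]])
for n,uv,x in [("61L",un((190,186),200,180,10/3),-30.5),("61R",un((601,186),200,180,10/3),30.5),("85L",(229,243),-42.6),("85R",(408,243),42.6),("38L",un((241,178),200,180,10/3),-18.8),("38R",un((555,178),200,180,10/3),18.8)]:
    v=Rt@np.linalg.inv(K)@[*uv,1]; print(n,(ct+v*(x-ct[0])/v[0]).round(1))
E
```

```text
61L [-30.5  -9.3  -7.6]
61R [30.5 -9.6 -8.3]
85L [-42.6  -7.8 -13.5]
85R [ 42.6  -8.3 -14.5]
38L [-18.8 -20.3 -31.7]
38R [ 18.8 -22.  -35.8]
```

Call:
drive_tool(
  deltas=[
    [[-0.8,3,0],[0,0,0],-1],
    [[-1,3.8,0],[0,0,0],-1],
    [[-1,3.8,0],[0,0,0],-1],
    [[-1,3.8,0],[0,0,0],-1],
    [[-1,3.8,0],[0,0,0],-1],
    [[-1,3.8,0],[0,0,0],-1],
    [[-1,3.8,0],[0,0,0],-1],
    [[-1,3.8,0],[0,0,0],-1],
    [[-1,3.8,0],[0,0,0],-1],
    [[-1,3.8,0],[0,0,0],-1],
    [[-1,3.8,0],[0,0,0],-1],
    [[-0.1,1.9,0],[0,0,0],-1],
  ],
)

```text
clock: 28.37
position: [406.1, -213.2, 218.2]
eef_rot: [[0.999, 0.052, -0.003], [0.052, -0.999, 0.001], [-0.003, -0.001, -1.0]]
force: [0.7, 0.4, -0.1]
finger_gap: 85.6
```

Call:
drive_tool(
  deltas=[
    [[0,0,0],[0,0,2.7],-1],
    [[0,0,3],[0,0,0],-1],
    [[0,0,0],[0,0,0],-1],
    [[0,0,0],[0,0,0],-1],
    [[0,0,0],[0,0,0],-1],
  ],
)

```text
clock: 28.78
position: [408.0, -209.5, 189.6]
eef_rot: [[1.0, 0.008, -0.002], [0.008, -1.0, 0.001], [-0.002, -0.001, -1.0]]
force: [0.9, 0.3, -0.7]
finger_gap: 85.4
```

```bash
python3 - <<'E'
from h import *
snap("wrist","wt1"); s=arm.state(); print(s["clock"],s["position"],s["eef_rot"].round(4),s["force"],s["finger_gap"])
E
```

```text
28.8333 [ 408.54073139 -209.77459631  190.18523226] [[ 1.0e+00  8.1e-03 -2.0e-04]
 [ 8.1e-03 -1.0e+00  2.0e-04]
 [-2.0e-04 -2.0e-04 -1.0e+00]] [-0.50952368 -0.41866485  0.25871767] 85.59377674582345
```

View pics/wt1.png

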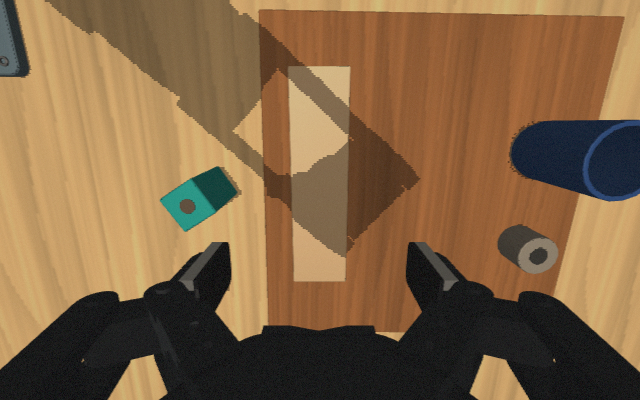

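```bash
python3 - <<'E'
from h import *
crop("wt1",270,50,100,250,"k1",2.4)
for p in [(288,66),(350,66),(345,281.5),(294,281.5)]: hole("wt1",p,32)
hole("wt1",(222,232),0); hole("wt1",(240,190),0);hole("wt1",(188,206),76)
E
```

```text
k1 scale 2.4
wt1 (288, 66) [379.1 -96.2  32. ] tool off [ -28.5 -113.8  158.2]
wt1 (350, 66) [437.9 -95.8  32. ] tool off [  30.3 -113.7  158.2]
wt1 (345, 281.5) [ 440.4 -325.    32. ] tool off [ 31.  115.5 158.2]
wt1 (294, 281.5) [ 381.7 -325.5   32. ] tool off [-27.7 115.5 158.2]
wt1 (222, 232) [ 292.3 -278.     0. ] tool off [-116.7   67.4  190.2]
wt1 (240, 190) [ 317.4 -225.4    0. ] tool off [-91.2  14.9 190.2]
wt1 (188, 206) [ 289.7 -222.4   76. ] tool off [-118.9   11.6  114.2]
```

View pics/k1.png

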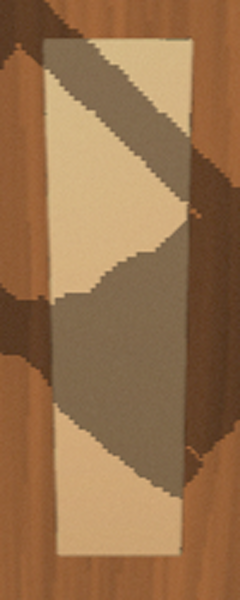

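Call:
drive_tool(
  deltas=[
    [[0.04,0.08,2],[0,0,0],-1],
    [[0,0,4],[0,0,0],-1],
    [[0,0,4],[0,0,0],-1],
    [[0,0,4],[0,0,0],-1],
    [[0,0,2],[0,0,0],-1],
    [[0,0,0.8],[0,0,0],-1],
    [[0,0,0],[0,0,0],-1],
    [[0,0,0],[0,0,0],-1],
    [[0,0,0],[0,0,0],-1],
    [[0,0,0],[0,0,0],-1],
  ],
  squeeze=60,
)

```text
clock: 29.67
position: [410.2, -211.9, 23.7]
eef_rot: [[1.0, 0.008, 0.003], [0.008, -1.0, -0.003], [0.003, 0.003, -1.0]]
force: [0.3, -0.5, 0.4]
finger_gap: 85.2
```

Call:
drive_tool(
  deltas=[
    [[0,0,0.6],[0,0,0],-1],
    [[0,0,0.4],[0,0,0],-1],
    [[0,0,0],[0,0,0],-1],
    [[0,0,0],[0,0,0],-1],
    [[0,0,0],[0,0,0],-1],
    [[0,0,0],[0,0,0],-1],
  ],
)

```text
clock: 30.17
position: [408.8, -210.9, 11.8]
eef_rot: [[1.0, 0.007, -0.0], [0.007, -1.0, 0.0], [-0.0, -0.0, -1.0]]
force: [-0.5, -0.5, -0.1]
finger_gap: 84.9
```

```bash
python3 - <<'E'
from h import *
snap("wrist","wt2"); s=arm.state(); print(s["clock"],s["position"],s["eef_rot"].round(4),s["force"],s["finger_gap"])
E
```

```text
30.2167 [ 408.85600874 -210.89357874   11.86402607] [[ 1.0e+00  7.2e-03  1.0e-04]
 [ 7.2e-03 -1.0e+00 -1.0e-04]
 [ 1.0e-04  1.0e-04 -1.0e+00]] [ 0.18561645 -0.21667981 -0.891949  ] 85.56658678838356
```

View pics/wt2.png

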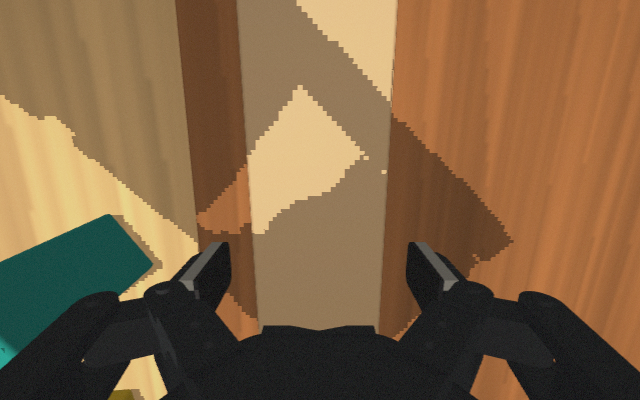

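Call:
drive_tool(
  deltas=[
    [[0,0,-0.1],[0,0,0],-1],
    [[0,0,0],[0,0,0],-0.4],
    [[0,0,0],[0,0,0],0],
    [[0,0,0],[0,0,0],0.5],
    [[0,0,0],[0,0,0],1],
    [[0,0,0],[0,0,0],1],
    [[0,0,0],[0,0,0],1],
    [[0,0,0],[0,0,0],1],
    [[0,0,0],[0,0,0],1],
    [[0,0,0],[0,0,0],1],
  ],
  squeeze=60,
)

```text
clock: 31.05
position: [408.8, -211.0, 13.4]
eef_rot: [[1.0, 0.007, 0.0], [0.007, -1.0, -0.0], [0.0, 0.0, -1.0]]
force: [-1.4, 0.2, 6.3]
finger_gap: 58.4
```

Call:
drive_tool(
  deltas=[
    [[0,0,-1],[0,0,0],1],
    [[0,0,-2],[0,0,0],1],
    [[0,0,-3],[0,0,0],1],
    [[0,0,-3],[0,0,0],1],
    [[0,0,-3],[0,0,0],1],
    [[0,0,-3],[0,0,0],1],
    [[0,0,-2],[0,0,0],1],
    [[0,0,0],[0,0,0],1],
    [[0,0,0],[0,0,0],1],
  ],
)

```text
clock: 31.8
position: [408.9, -210.9, 182.9]
eef_rot: [[1.0, 0.007, 0.001], [0.007, -1.0, -0.001], [0.001, 0.001, -1.0]]
force: [-0.4, -0.1, -4.8]
finger_gap: 58.5
```

```bash
python3 - <<'E'
from h import *
snap("wrist","wt3"); s=arm.state(); print(s["clock"],s["position"],s["eef_rot"].round(4),s["force"],s["moment"],s["finger_gap"])
E
```

```text
31.85 [ 408.1167119  -210.21446841  181.61676067] [[ 1.      0.0073 -0.0013]
 [ 0.0073 -1.      0.0011]
 [-0.0013 -0.0011 -1.    ]] [ 2.46924055e-03  9.95691082e-02 -4.52045374e+00] [ 0.00029808 -0.02665854 -0.03616629] 58.305111084668425
```

View pics/wt3.png

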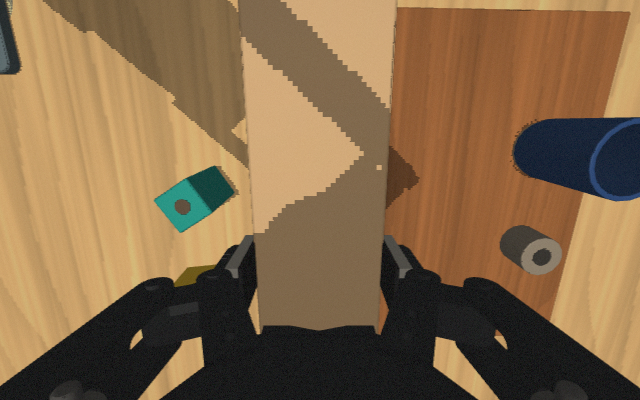

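Call:
drive_tool(
  deltas=[
    [[0,0,-0.8],[0,0,-2.75],1],
    [[0.3,-1,0],[0,0,0],1],
    [[0.5,-2,0],[0,0,0],1],
    [[0.8,-3,0],[0,0,0],1],
    [[0.8,-3.3,0],[0,0,0],1],
    [[0.9,-3.3,0],[0,0,0],1],
    [[0.9,-3.3,0],[0,0,0],1],
    [[0.9,-3.3,0],[0,0,0],1],
    [[0.9,-3.3,0],[0,0,0],1],
    [[0.9,-3.3,0],[0,0,0],1],
    [[0.9,-3.3,0],[0,0,0],1],
    [[0.9,-3.3,0],[0,0,0],1],
  ],
)

```text
clock: 32.85
position: [476.3, 120.0, 188.7]
eef_rot: [[0.999, 0.054, -0.004], [0.054, -0.999, 0.0], [-0.004, -0.0, -1.0]]
force: [0.0, -0.5, -2.5]
finger_gap: 58.5
```

Call:
drive_tool(
  deltas=[
    [[0.9,-3.3,0],[0,0,0],1],
    [[0.7,-3,0],[0,0,0],1],
    [[0.5,-2,0],[0,0,0],1],
    [[0.2,-1.0,0],[0,0,0],1],
    [[0,-0.2,0],[0,0,0],1],
    [[0,0,0],[0,0,0],1],
    [[0,0,0],[0,0,0],1],
  ],
)

```text
clock: 33.43
position: [494.7, 212.7, 189.9]
eef_rot: [[0.999, 0.055, -0.002], [0.055, -0.999, -0.001], [-0.002, 0.001, -1.0]]
force: [0.9, 0.4, -4.0]
finger_gap: 58.4
```

```bash
python3 - <<'E'
from h import *
snap("wrist","wt4"); s=arm.state(); print(s["clock"],s["position"],s["eef_rot"].round(4),s["force"],s["moment"],s["finger_gap"])
E
```

```text
33.4833 [494.99185843 212.46165464 190.23779538] [[ 9.985e-01  5.410e-02 -1.300e-03]
 [ 5.410e-02 -9.985e-01 -8.000e-04]
 [-1.300e-03  8.000e-04 -1.000e+00]] [-0.45449965 -0.71921259 -2.8154546 ] [-0.06285855  0.00731296  0.05570473] 58.28609451560807
```

View pics/wt4.png

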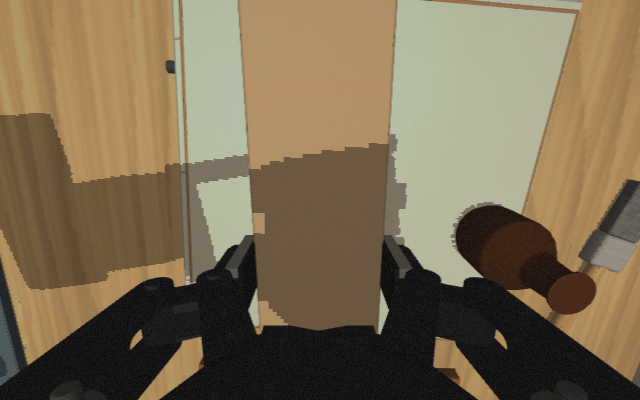

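Call:
drive_tool(
  deltas=[
    [[0,-0.97,0],[0,0,0],1],
    [[0,0,1],[0,0,0],1],
    [[0,0,1.5],[0,0,0],1],
    [[0,0,1],[0,0,0],1],
    [[0,0,0.7],[0,0,0],1],
    [[0,0,0.4],[0,0,0],1],
    [[0,0,0],[0,0,0],1],
    [[0,0,0],[0,0,0],1],
    [[0,0,0],[0,0,0],1],
    [[0,0,0],[0,0,0],1],
  ],
)

```text
clock: 34.32
position: [495.5, 223.4, 145.5]
eef_rot: [[0.998, 0.055, 0.001], [0.055, -0.998, 0.0], [0.001, -0.0, -1.0]]
force: [0.3, -0.3, -3.3]
finger_gap: 58.4
```

```bash
python3 - <<'E'
from h import *
snap("scene","st1");snap("top","tt1"); s=arm.state(); print(s["clock"],s["position"],s["eef_rot"].round(4),s["force"],s["moment"],s["finger_gap"])
crop("st1",290,150,220,165,"m1");crop("tt1",115,100,180,135,"m2")
E
```

```text
34.4167 [495.3105964  223.37619843 145.37879549] [[ 9.985e-01  5.530e-02  1.100e-03]
 [ 5.530e-02 -9.985e-01  2.000e-04]
 [ 1.100e-03 -2.000e-04 -1.000e+00]] [-0.32900422  0.00929879 -3.16523017] [-0.00859152 -0.01862754  0.0156926 ] 58.42566640211077
m1 scale 3.6363636363636362
m2 scale 4.444444444444445
```

View pics/m1.png

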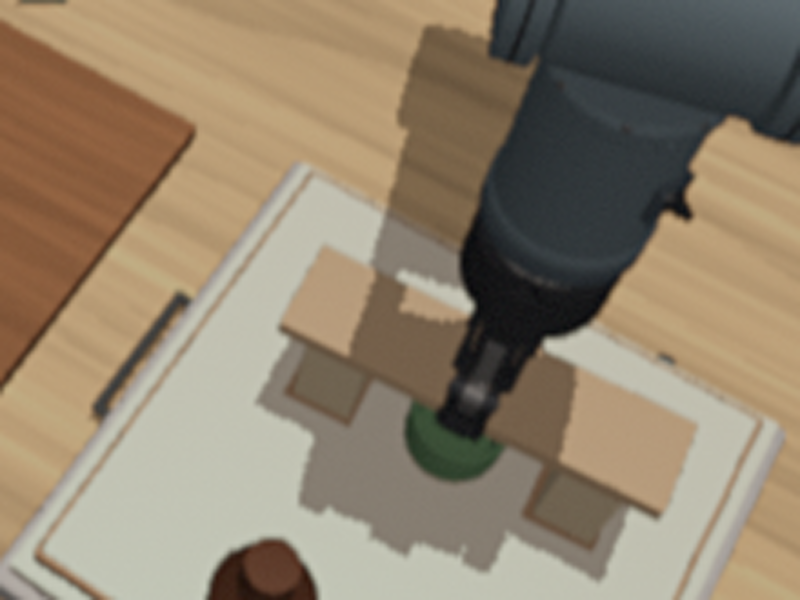

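View pics/m2.png

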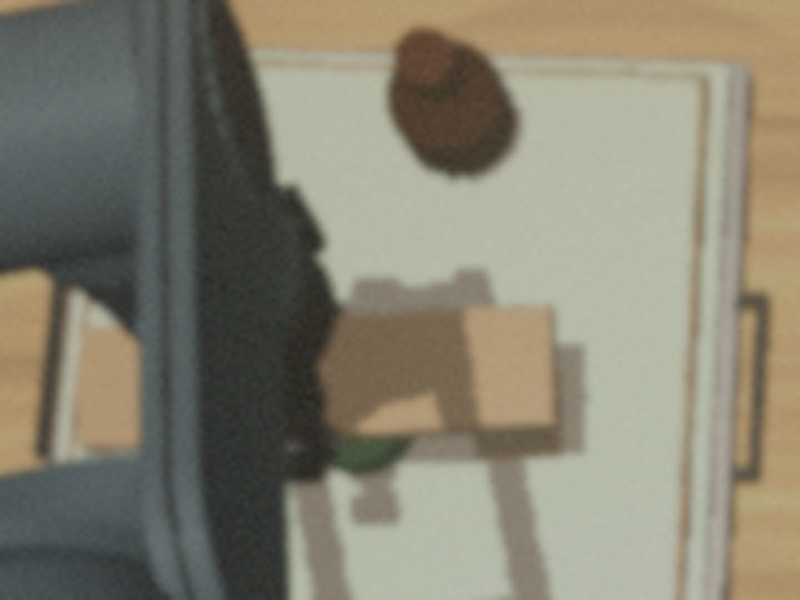

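Call:
drive_tool(
  deltas=[
    [[-0.06,0.1,0.3],[0,0,0],1],
    [[0,0,0.3],[0,0,0],1],
    [[0,0,0.2],[0,0,0],1],
    [[0,0,0.1],[0,0,0],1],
    [[0,0,0],[0,0,0],1],
    [[0,0,0],[0,0,0],1],
  ],
)

```text
clock: 34.92
position: [494.4, 222.2, 135.6]
eef_rot: [[0.998, 0.055, -0.0], [0.055, -0.998, -0.0], [-0.0, 0.0, -1.0]]
force: [0.1, 0.3, -3.6]
finger_gap: 58.2
```

Call:
drive_tool(
  deltas=[
    [[0,0,0.1],[0,0,0],1],
    [[0,0,0.1],[0,0,0],1],
    [[0,0,0.1],[0,0,0],1],
    [[0,0,0.05],[0,0,0],1],
    [[0,0,0],[0,0,0],1],
    [[0,0,0],[0,0,0],1],
  ],
)

```text
clock: 35.42
position: [494.4, 222.2, 132.3]
eef_rot: [[0.998, 0.055, -0.0], [0.055, -0.998, -0.0], [-0.0, 0.0, -1.0]]
force: [1.0, -0.9, -4.2]
finger_gap: 58.7
```

Call:
drive_tool(
  deltas=[
    [[0,0,0.05],[0,0,0],1],
    [[0,0,0.05],[0,0,0],1],
    [[0,0,0],[0,0,0],1],
    [[0,0,0],[0,0,0],1],
  ],
)

```text
clock: 35.75
position: [494.5, 222.3, 131.4]
eef_rot: [[0.998, 0.055, 0.0], [0.055, -0.998, 0.0], [0.0, -0.0, -1.0]]
force: [-0.6, 0.8, -2.0]
finger_gap: 58.2
```

Call:
drive_tool(
  deltas=[
    [[0,0,0.05],[0,0,0],1],
    [[0,0,0],[0,0,0],1],
    [[0,0,0],[0,0,0],1],
  ],
)

```text
clock: 36.0
position: [494.5, 222.3, 131.4]
eef_rot: [[0.998, 0.055, 0.001], [0.055, -0.998, 0.0], [0.001, -0.0, -1.0]]
force: [-1.7, -1.5, 4.3]
finger_gap: 58.6
```

Call:
drive_tool(
  deltas=[
    [[0,0,0],[0,0,0],-0.5],
    [[0,0,0],[0,0,0],-0.7],
    [[0,0,0],[0,0,0],-1],
    [[0,0,0],[0,0,0],-1],
    [[0,0,0],[0,0,0],-1],
    [[0,0,0],[0,0,0],-1],
    [[0,0,-1],[0,0,0],-1],
    [[0,0,-3],[0,0,0],-1],
    [[0,0,-4],[0,0,0],-1],
    [[0,0,-3],[0,0,0],-1],
    [[0,0,0],[0,0,0],-1],
    [[0,0,0],[0,0,0],-1],
  ],
)

```text
clock: 37.0
position: [495.7, 222.6, 243.8]
eef_rot: [[0.998, 0.055, 0.006], [0.055, -0.998, 0.001], [0.006, -0.001, -1.0]]
force: [0.5, 0.1, -0.2]
finger_gap: 85.3
```

```bash
python3 - <<'E'
from h import *
snap("wrist","wt5"); s=arm.state(); print(s["clock"],s["position"],s["eef_rot"].round(4),s["force"],s["moment"],s["finger_gap"])
E
```

```text
37.05 [494.54524087 222.31931966 241.6914514 ] [[ 9.985e-01  5.530e-02  1.700e-03]
 [ 5.530e-02 -9.985e-01  3.000e-04]
 [ 1.700e-03 -3.000e-04 -1.000e+00]] [-0.49397668 -0.24946632 -0.74050367] [-0.03909236 -0.02844774 -0.0146917 ] 85.00439781045384
```

View pics/wt5.png

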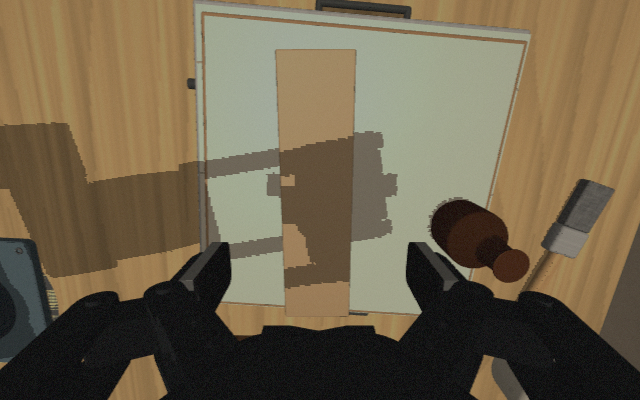

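```bash
python3 - <<'E'
from h import *
P=[hole("wt5",p,150) for p in [(275.5,49.5),(355.5,49),(349,316),(286,316)]]; P=np.array(P);print(P.mean(0),np.linalg.norm(P[0]-P[3]),np.linalg.norm(P[0]-P[1]))
a=np.mean(P[:2],0)-np.mean(P[2:],0);print(np.degrees(np.arctan2(a[1],a[0]))-90)
E
```

```text
wt5 (275.5, 49.5) [459.3 335.  150. ] tool off [ -29.1 -114.5   91.7]
wt5 (355.5, 49) [518.1 338.7 150. ] tool off [  29.8 -114.9   91.8]
wt5 (349, 316) [532.2 110.4 150. ] tool off [ 31.3 113.8  91.7]
wt5 (286, 316) [473.1 107.4 150. ] tool off [-27.9 113.5  91.6]
[495.69248973 222.8951166  150.        ] 227.9969973047663 58.95053643520383
3.5122411431045037
```

Call:
drive_tool(
  deltas=[
    [[0.8,3,0],[0,0,0],-1],
    [[1.1,3.6,0],[0,0,0],-1],
    [[1.1,3.6,0],[0,0,0],-1],
    [[1.1,3.6,0],[0,0,0],-1],
    [[1.1,3.6,0],[0,0,0],-1],
    [[1.1,3.6,0],[0,0,0],-1],
    [[1.1,3.6,0],[0,0,0],-1],
    [[1.1,3.6,0],[0,0,0],-1],
    [[1.1,3.6,0],[0,0,0],-1],
    [[1.1,3.6,0],[0,0,0],-1],
    [[1.1,3.6,0],[0,0,0],-1],
    [[0.25,1.3,0],[0,0,0],-1],
  ],
)

```text
clock: 38.05
position: [637.1, -178.5, 237.8]
eef_rot: [[0.999, 0.052, -0.003], [0.052, -0.999, -0.0], [-0.003, 0.0, -1.0]]
force: [0.3, 0.4, -0.4]
finger_gap: 85.9
```

Call:
drive_tool(
  deltas=[
    [[0,0,0],[0,0,0],-1],
    [[0,0,0],[0,0,0],-1],
    [[0,0,0],[0,0,0],-1],
  ],
)

```text
clock: 38.3
position: [636.2, -172.0, 239.7]
eef_rot: [[0.998, 0.056, -0.002], [0.056, -0.998, 0.002], [-0.002, -0.002, -1.0]]
force: [-0.7, 0.5, -1.2]
finger_gap: 85.6
```

```bash
python3 - <<'E'
from h import *
snap("wrist","wu1"); s=arm.state(); print(s["clock"],s["position"],s["eef_rot"].round(4),s["force"],s["finger_gap"])
crop("wu1",240,130,160,120,"n1",5)
E
```

```text
38.35 [ 636.39315274 -171.63170648  240.23751436] [[ 0.9984  0.0566 -0.0015]
 [ 0.0566 -0.9984  0.0013]
 [-0.0014 -0.0013 -1.    ]] [0.18230021 0.149893   1.44533795] 85.61056012500282
n1 scale 5
```

View pics/wu1.png

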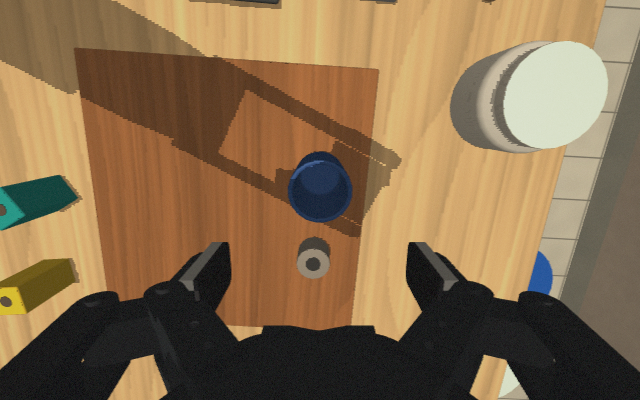

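View pics/n1.png

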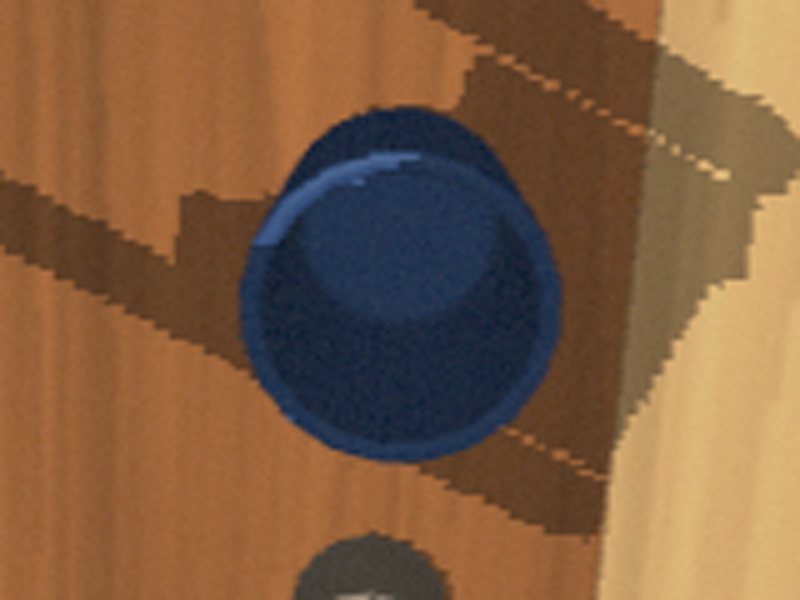

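Rim in the crop: u 240–562, v 151–462, so the centre is at (401, 306).

```bash
python3 - <<'E'
from h import *
U=lambda p:un(p,240,130,5)
hole("wu1",U((401,306)),113);a=hole("wu1",U((240,306)),113);b=hole("wu1",U((562,306)),113);print(np.linalg.norm(a-b))
w=load("wb1");print(tri([(load("wu1"),U((401,306))),(w,proj(w,[637.97,-173.83,113]))]))
hole("wu1",(313.5,263.5),56)
E
```

```text
wu1 (319.8, 190.8) [ 638.3 -172.7  113. ] tool off [  2.    1.3 127.2]
wu1 (287.6, 190.8) [ 607.8 -174.4  113. ] tool off [-28.5   1.3 127.3]
wu1 (352.0, 190.8) [ 668.7 -170.9  113. ] tool off [ 32.5   1.3 127.2]
61.03053085617708
(array([ 638.50749964, -173.38151652,  111.56644404]), [0.4160977517806372, 0.41609775178068403])
wu1 (313.5, 263.5) [ 636.8 -278.7   56. ] tool off [ -5.4 107.2 184.1]
```

Call:
drive_tool(
  deltas=[
    [[0.11,0.13,0],[0,0,0],-1],
    [[0,0,2],[0,0,0],-1],
    [[0,0,3.5],[0,0,0],-1],
    [[0,0,4],[0,0,0],-1],
    [[0,0,4],[0,0,0],-1],
    [[0,0,2],[0,0,0],-1],
    [[0,0,1],[0,0,0],-1],
    [[0,0,0],[0,0,0],-1],
    [[0,0,0],[0,0,0],-1],
    [[0,0,0],[0,0,0],-1],
    [[0,0,0],[0,0,0],-1],
  ],
  squeeze=25,
)

```text
clock: 39.27
position: [639.8, -175.2, 78.5]
eef_rot: [[0.998, 0.056, 0.004], [0.056, -0.998, -0.002], [0.004, 0.002, -1.0]]
force: [1.0, 0.2, 0.4]
finger_gap: 85.2
```

```bash
python3 - <<'E'
from h import *
snap("wrist","wu2"); s=arm.state(); print(s["clock"],s["position"],s["eef_rot"].round(4),s["force"],s["finger_gap"])
E
```

```text
39.3167 [ 639.49698232 -175.19686772   78.17340935] [[ 0.9985  0.0554  0.0037]
 [ 0.0554 -0.9985 -0.0017]
 [ 0.0036  0.0019 -1.    ]] [-1.19288618 -0.01489742  0.72390515] 85.20793979091503
```

View pics/wu2.png

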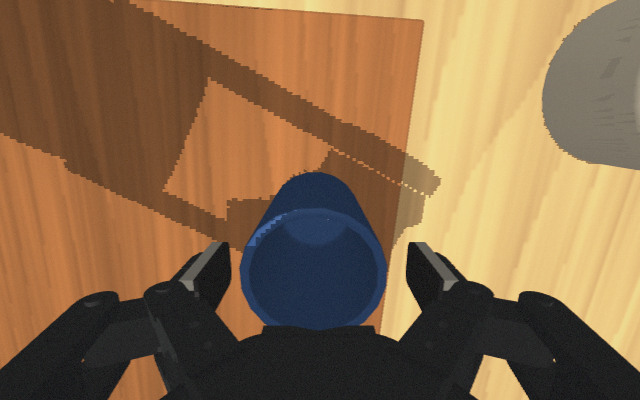

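Call:
drive_tool(
  deltas=[
    [[-0.1,0,0.8],[0,0,0],-1],
    [[0,0,0.8],[0,0,0],-1],
    [[0,0,0.5],[0,0,0],-1],
    [[0,0,0],[0,0,0],-1],
    [[0,0,0],[0,0,0],-1],
    [[0,0,0],[0,0,0],-1],
    [[0,0,0],[0,0,0],-0.5],
    [[0,0,0],[0,0,0],0],
    [[0,0,0],[0,0,0],0.5],
    [[0,0,0],[0,0,0],1],
    [[0,0,0],[0,0,0],1],
    [[0,0,0],[0,0,0],1],
  ],
  squeeze=25,
)

```text
clock: 40.32
position: [637.8, -174.7, 55.9]
eef_rot: [[0.998, 0.055, 0.002], [0.055, -0.998, -0.0], [0.002, 0.0, -1.0]]
force: [-0.6, 1.3, 4.9]
finger_gap: 61.3
```

Call:
drive_tool(
  deltas=[
    [[0,0,0],[0,0,0],1],
    [[0,0,0],[0,0,0],1],
    [[0,0,0],[0,0,0],1],
  ],
)

```text
clock: 40.57
position: [637.8, -174.7, 55.9]
eef_rot: [[0.998, 0.055, 0.002], [0.055, -0.998, -0.0], [0.002, 0.001, -1.0]]
force: [-1.0, 2.1, 5.2]
finger_gap: 61.6
```

```bash
python3 - <<'E'
from h import *
snap("wrist","wu3"); s=arm.state(); print(s["clock"],s["position"],s["eef_rot"].round(4),s["force"],s["finger_gap"])
crop("wu3",200,180,240,180,"n3")
E
```

```text
40.6167 [ 637.78839198 -174.70599037   55.90458272] [[ 9.985e-01  5.530e-02  1.600e-03]
 [ 5.530e-02 -9.985e-01 -4.000e-04]
 [ 1.600e-03  5.000e-04 -1.000e+00]] [-0.11100376  1.93249634  5.25301798] 61.40084707345349
n3 scale 3.3333333333333335
```

View pics/n3.png

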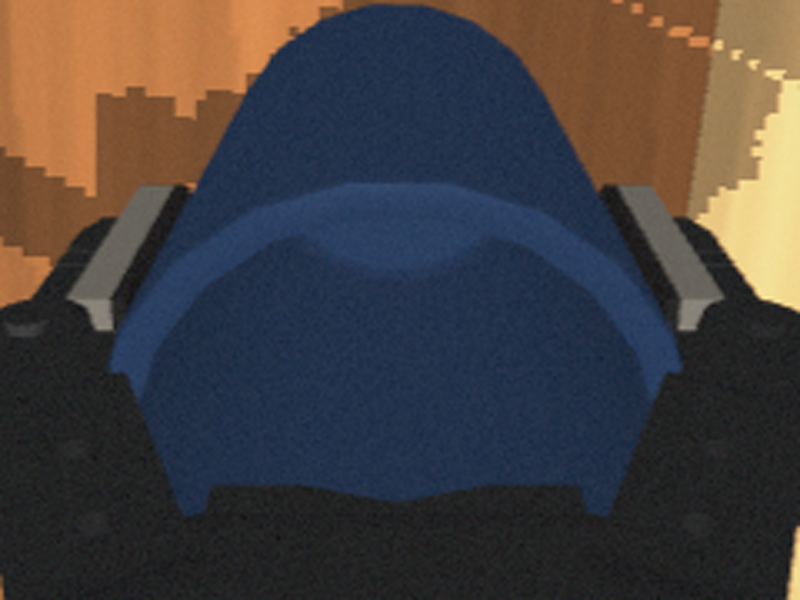

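```bash
python3 - <<'E'
from h import *
hole("wu3",un((396,185),200,180,10/3),113)
E
```

```text
wu3 (318.45, 235.15) [ 636.8 -145.   113. ] tool off [  0.7 -29.6 -57.1]
```

Call:
drive_tool(
  deltas=[
    [[0,0,-0.6],[0,0,0],1],
    [[0,0,-1.5],[0,0,0],1],
    [[0,0,-2.5],[0,0,0],1],
    [[0,0,-3],[0,0,0],1],
    [[0,0,-3],[0,0,0],1],
    [[0,0,-3],[0,0,0],1],
    [[0,0,-3],[0,0,0],1],
    [[0,0,-2],[0,0,0],1],
    [[0,0,-1],[0,0,0],1],
    [[0,0,0],[0,0,0],1],
    [[0,0,0],[0,0,0],1],
  ],
)

```text
clock: 41.53
position: [636.8, -174.7, 249.8]
eef_rot: [[0.998, 0.055, -0.001], [0.055, -0.998, 0.0], [-0.001, -0.0, -1.0]]
force: [-0.3, 0.3, -3.4]
finger_gap: 61.6
```

Call:
drive_tool(
  deltas=[
    [[-0.2,-0.8,0],[0,0,0],1],
    [[-0.5,-1.8,0],[0,0,0],1],
    [[-0.8,-2.7,0],[0,0,0],1],
    [[-0.9,-3,0],[0,0,0],1],
    [[-0.9,-3,0],[0,0,0],1],
    [[-0.9,-3,0],[0,0,0],1],
    [[-0.9,-3,0],[0,0,0],1],
    [[-0.9,-3,0],[0,0,0],1],
    [[-0.9,-3,0],[0,0,0],1],
    [[-0.9,-3,0],[0,0,0],1],
    [[-0.9,-3,0],[0,0,0],1],
    [[-0.9,-3,0],[0,0,0],1],
  ],
)

```text
clock: 42.53
position: [521.2, 144.1, 248.6]
eef_rot: [[0.998, 0.055, -0.004], [0.055, -0.998, -0.0], [-0.004, -0.0, -1.0]]
force: [0.4, 0.3, -1.9]
finger_gap: 61.5
```

Call:
drive_tool(
  deltas=[
    [[-0.9,-3,0],[0,0,0],1],
    [[-0.9,-2.6,0],[0,0,0],1],
    [[-0.3,-1.6,0],[0,0,0],1],
    [[0,-0.7,0],[0,0,0],1],
    [[0,0,0],[0,0,0],1],
    [[0,0,0],[0,0,0],1],
    [[0,0,0],[0,0,0],1],
  ],
)

```text
clock: 43.12
position: [498.3, 219.1, 250.1]
eef_rot: [[0.999, 0.054, -0.001], [0.054, -0.999, -0.001], [-0.001, 0.001, -1.0]]
force: [0.6, 0.6, -1.3]
finger_gap: 61.4
```

Call:
drive_tool(
  deltas=[
    [[-0.32,-0.47,0],[0,0,0],1],
    [[0,0,0.8],[0,0,0],1],
    [[0,0,1.2],[0,0,0],1],
    [[0,0,1],[0,0,0],1],
    [[0,0,0.7],[0,0,0],1],
    [[0,0,0.4],[0,0,0],1],
    [[0,0,0],[0,0,0],1],
    [[0,0,0],[0,0,0],1],
    [[0,0,0],[0,0,0],1],
    [[0,0,0],[0,0,0],1],
  ],
)

```text
clock: 43.95
position: [495.1, 224.8, 210.5]
eef_rot: [[0.998, 0.055, 0.001], [0.055, -0.998, 0.0], [0.001, -0.0, -1.0]]
force: [-0.0, -0.7, -2.3]
finger_gap: 61.4
```

```bash
python3 - <<'E'
from h import *
snap("wrist","wu4"); s=arm.state(); print(s["clock"],s["position"],s["eef_rot"].round(4),s["force"],s["finger_gap"])
snap("scene","su4");crop("su4",290,120,220,165,"n4")
E
```

```text
44.0 [495.04852232 224.76563045 210.40405694] [[ 9.985e-01  5.530e-02  1.100e-03]
 [ 5.530e-02 -9.985e-01  2.000e-04]
 [ 1.200e-03 -2.000e-04 -1.000e+00]] [ 0.7706365   0.58511407 -2.23863334] 61.43666955618405
n4 scale 3.6363636363636362
```

View pics/wu4.png

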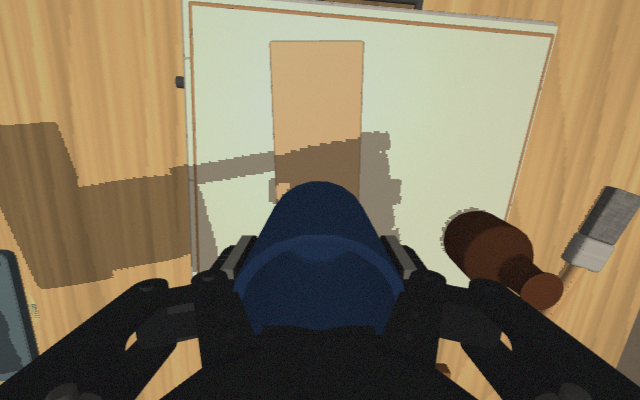

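View pics/n4.png

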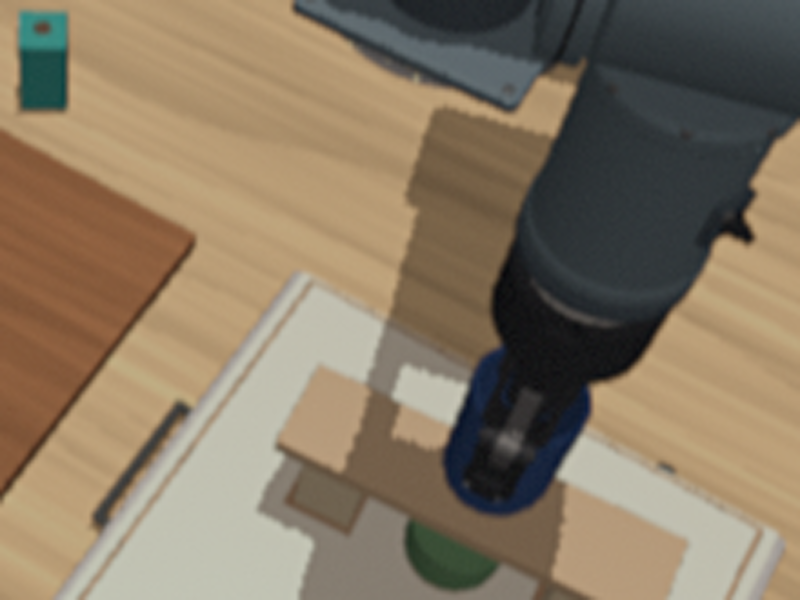

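Call:
drive_tool(
  deltas=[
    [[0,0.1,0.6],[0,0,0],1],
    [[0,0,0.5],[0,0,0],1],
    [[0,0,0.3],[0,0,0],1],
    [[0,0,0.2],[0,0,0],1],
    [[0,0,0.1],[0,0,0],1],
    [[0,0,0],[0,0,0],1],
    [[0,0,0],[0,0,0],1],
    [[0,0,0],[0,0,0],1],
  ],
)

```text
clock: 44.72
position: [494.9, 223.7, 193.0]
eef_rot: [[0.998, 0.055, 0.0], [0.055, -0.998, 0.0], [0.0, -0.0, -1.0]]
force: [0.3, -0.5, -2.0]
finger_gap: 61.4
```

Call:
drive_tool(
  deltas=[
    [[0,0,0.1],[0,0,0],1],
    [[0,0,0.1],[0,0,0],1],
    [[0,0,0.1],[0,0,0],1],
    [[0,0,0.05],[0,0,0],1],
    [[0,0,0.05],[0,0,0],1],
    [[0,0,0],[0,0,0],1],
    [[0,0,0],[0,0,0],1],
  ],
)

```text
clock: 45.3
position: [494.7, 223.7, 188.8]
eef_rot: [[0.998, 0.055, -0.0], [0.055, -0.998, -0.0], [-0.0, 0.0, -1.0]]
force: [-0.5, -0.2, -2.7]
finger_gap: 61.8
```

Call:
drive_tool(
  deltas=[
    [[0,0,0.05],[0,0,0],1],
    [[0,0,0.05],[0,0,0],1],
    [[0,0,0],[0,0,0],1],
    [[0,0,0],[0,0,0],1],
  ],
)

```text
clock: 45.63
position: [494.8, 223.8, 187.9]
eef_rot: [[0.998, 0.055, 0.0], [0.055, -0.998, 0.0], [0.0, -0.0, -1.0]]
force: [-0.3, -0.2, -0.9]
finger_gap: 61.4
```

Call:
drive_tool(
  deltas=[
    [[0,0,0.05],[0,0,0],1],
    [[0,0,0],[0,0,0],1],
    [[0,0,0],[0,0,0],1],
  ],
)

```text
clock: 45.88
position: [494.9, 223.8, 187.8]
eef_rot: [[0.998, 0.055, 0.001], [0.055, -0.998, 0.0], [0.001, -0.0, -1.0]]
force: [-2.3, 0.8, 3.7]
finger_gap: 61.4
```

Call:
drive_tool(
  deltas=[
    [[0,0,0],[0,0,0],-0.5],
    [[0,0,0],[0,0,0],-0.7],
    [[0,0,0],[0,0,0],-1],
    [[0,0,0],[0,0,0],-1],
    [[0,0,0],[0,0,0],-1],
    [[0,0,0],[0,0,0],-1],
    [[0,0,-1],[0,0,0],-1],
    [[0,0,-2.5],[0,0,0],-1],
    [[0,0,-3.5],[0,0,0],-1],
    [[0,0,-3.5],[0,0,0],-1],
    [[0,0,-3.5],[0,0,0],-1],
    [[0,0,0],[0,0,0],-1],
  ],
)

```text
clock: 46.88
position: [497.5, 224.4, 336.1]
eef_rot: [[0.998, 0.055, 0.014], [0.055, -0.998, 0.003], [0.014, -0.002, -1.0]]
force: [1.4, 0.6, 0.6]
finger_gap: 85.3
```

Call:
drive_tool(
  deltas=[
    [[0,0,0],[0,0,0],-1],
    [[0,0,0],[0,0,0],-1],
  ],
)

```text
clock: 47.05
position: [494.5, 223.6, 327.4]
eef_rot: [[0.998, 0.055, 0.0], [0.055, -0.998, 0.0], [0.0, -0.0, -1.0]]
force: [-0.4, -0.7, -0.2]
finger_gap: 85.4
```

```bash
python3 - <<'E'
from h import *
snap("wrist","wz1"); s=arm.state(); print(s["clock"],s["position"],s["force"],s["finger_gap"])
E
```

```text
47.1 [494.14360287 223.51641383 326.42050845] [ 0.33851917 -0.25232021 -0.47182004] 85.17493884662196
```

View pics/wz1.png

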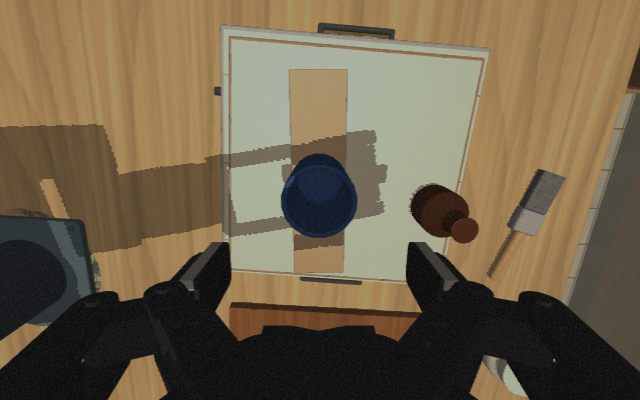

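Call:
drive_tool(
  deltas=[
    [[-0.5,2,0],[0,0,0],-1],
    [[-1,3.5,0],[0,0,0],-1],
    [[-1,3.5,0],[0,0,0],-1],
    [[-1,3.5,0],[0,0,0],-1],
    [[-1,3.5,0],[0,0,0],-1],
    [[-1,3.5,0],[0,0,0],-1],
    [[-1,3.5,0],[0,0,0],-1],
    [[-1,3.5,0],[0,0,0],-1],
    [[-1,3.5,0],[0,0,0],-1],
    [[-0.5,2,0],[0,0,0],-1],
    [[0,0,0],[0,0,0],-1],
    [[0,0,0],[0,0,0],-1],
  ],
)

```text
clock: 48.1
position: [421.8, -101.3, 325.9]
eef_rot: [[0.999, 0.052, -0.003], [0.052, -0.999, 0.002], [-0.003, -0.002, -1.0]]
force: [-0.2, 0.0, 0.3]
finger_gap: 85.6
```

```bash
python3 - <<'E'
from h import *
snap("scene","sz");snap("top","tz");print(arm.state()["clock"])
crop("sz",290,150,220,165,"z1");crop("tz",115,80,200,150,"z2")
a=hole("wz1",(0.5*(281+357),200.5),245); 
P=np.array([hole("wz1",p,150) for p in [(289.5,69),(347,70),(344,273),(294,271)]]);print(P.mean(0))
E
```

```text
48.2
z1 scale 3.6363636363636362
z2 scale 4.0
wz1 (319.0, 200.5) [495.8 225.5 245. ] tool off [  91.5 -320.8   81.8]
wz1 (289.5, 69) [460.  335.4 150. ] tool off [  62.  -432.4  177. ]
wz1 (347, 70) [518.3 337.7 150. ] tool off [ 120.3 -431.4  176.9]
wz1 (344, 273) [533.1 109.1 150. ] tool off [ 122.5 -202.3  176.6]
wz1 (294, 271) [472.3 108.5 150. ] tool off [  61.7 -205.1  176.7]
[495.92294441 222.68645902 150.        ]
```

View pics/z1.png

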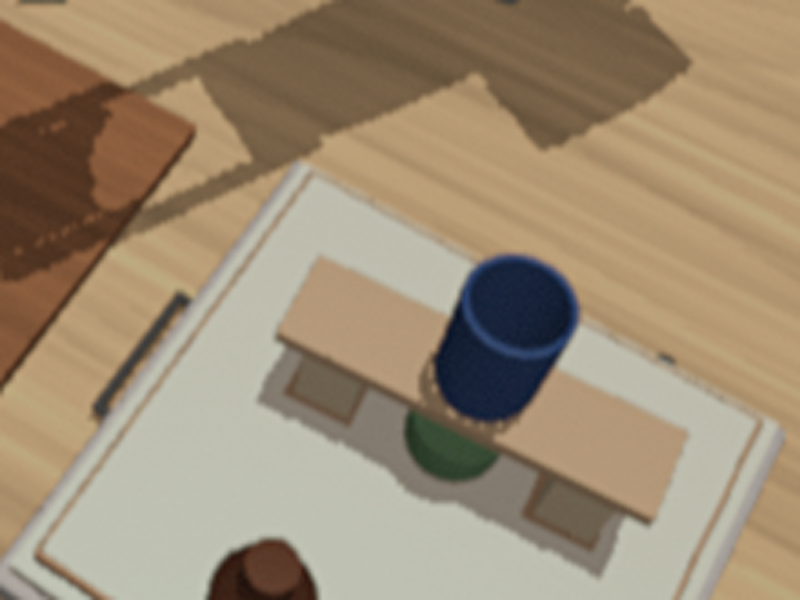

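View pics/tz.png

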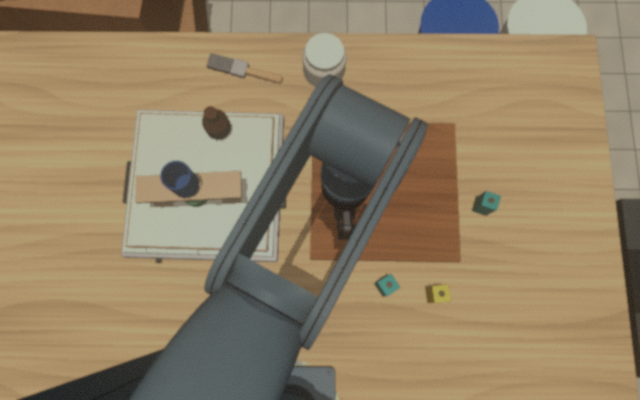

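```bash
python3 - <<'E'
from workcell import arm
print(arm.job_done(), arm.state()["clock"])
E
```

```text
the job is handed in; nothing more can be done
the job is handed in; nothing more can be done
```

The kiln hearth is packed as asked and handed in at about 48 s of the 144 s. I worked in the order given: both cream props on the tan patches, the dish midway between them, the batt across both props, and the tumbler on the middle of the batt. At hand-in the gripper was open and clear of everything.

**Props:** both stand wholly inside their patches, within about 1 mm of centre.

**Dish:** it is centred within about 1 mm. One overhead reading put it 3 mm off along the line between the props. I put that down to the dish's outer wall showing in that view, because the close view at the grasp disagreed.

**Batt:** it lies flat on both props, within about 1 mm of the midpoint and 0.3° of the line joining them.

**Tumbler:** it stands upright about 1–3 mm from the batt's centre.

**Gentle lowering:** the measured force was about 5 N when the dish touched down and about 4 N for the tumbler.

**Left alone:** the bottle and the turquoise and yellow look-alikes were not touched. The stub was hidden by the arm in the last pictures. I last saw it in place just before the tumbler was picked up, about 105 mm away from it.

**Disagreements:** heights worked out from the top camera paired with another view came out up to about 19 mm off the stated sizes. I used the stated heights, which the wrist-camera pairs matched within 5 mm. The wrist camera also read about 1 mm off sideways, which I corrected for.

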